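# Sort brake pads, press the shims of the good ones in a toggle clamp

### The job

Sort the brake pads on the tyre-shop bench by how thick they are: the worn thin ones go in the deep scrap bin. Lay all the good thick pads flat, shim up, side by side on the bed of the open jig, swing the clamp handle over centre to its stop so that the bar presses all of them at once, and leave it shut for three seconds. Then swing the clamp fully back open and lay the good pads flat, shim up and none on another, in the shallow black tray; do not disturb the other things on the bench.

Things in the scene. Friction and masses are not known exactly. Their poses are not given: they have to be found in the camera images.
- jig: Steel jig fixed to the bench. Origin on the bench under the clamp pivot; x points from bed to tower (roughly away from the robot), z up. Bed plate 5 mm thick, x -170 to +50, y -107 to +107 mm. Tower 70 x 90 mm, 100 mm high, at x = y = 0. Pivot axis along y at z = 85 mm. Up to three pads lie side by side on the bed, length along x, centres at x = -110, y about -65, 0, +65 mm.
- handle (a joint): Clamp handle, rad. 0: open, leaning 1.05 rad from upright to jig +x. 2.05: shut at its stop, leaning 1.0 rad to jig -x (over the bed). It swings the bar with it. Its weight makes it go over centre: it stays open below about 0.9, and once past upright it falls on, damped, to the shut stop and stays; going back, lead it below 0.6. 3 to 5 N at the cross-bar move it. Shut, the sprung bar bears on 24 mm pads with about 4 N in all; 11 mm pads it does not reach.
- handle_grip (a point): Middle of the handle's round steel cross-bar: 22 mm diameter, along jig y, clear for 110 mm between its two side rods, 160 mm from the pivot axis, swinging in the jig's x-z plane. Pinch or straddle it from above, one finger on each side in jig x.
- bar_face (a point): Centre of the rubber underside of the steel pressure bar (30 mm by 190 mm, 18 mm thick). Shut: the bar lies along jig y over jig x = -110 mm. Open: it stands up over the tower, about 210 mm up, clear of the bed.
- tray: Shallow black tray fixed on the bench, 258 mm (its x) by 130 mm (its y) outside, 14 mm high, walls and floor 4 mm. Origin under its centre on the bench. Up to three pads fit flat side by side in it, their length along tray y, at about x = -70, 0 and +70 mm.
- bin: Deep open steel scrap bin fixed on the bench, 170 mm (its x) by 140 mm (its y) outside, 70 mm high, walls and floor 4 mm. Origin under its centre on the bench.
- socket_center (a point): Bystander: dark steel impact socket standing upright, 38 mm diameter, 80 mm tall; the point is at mid-height.
- spray_center (a point): Bystander: white plastic bottle, 56 mm diameter, 120 mm tall; the point is at mid-height.
- lever_center (a point): Bystander: steel spanner about 200 mm long lying flat; the point is on its shank.
- good1_center (a point): Good brake pad, THICK: 24 mm high in all, 250 g; lying with its bright shim sheet up; 84 mm long (its x) by 40 mm wide (its y). Lining 70 x 40 mm below, 7 mm of steel backing plate and shim above. The point is its centre, half-way up; its z is up. May be absent.
- good2_center (a point): Good brake pad, THICK: 24 mm high in all, 250 g; lying with its bright shim sheet up; 84 mm long (its x) by 40 mm wide (its y). Lining 70 x 40 mm below, 7 mm of steel backing plate and shim above. The point is its centre, half-way up; its z is up. May be absent.
- good3_center (a point): Good brake pad, THICK: 24 mm high in all, 250 g; lying with its bright shim sheet up; 84 mm long (its x) by 40 mm wide (its y). Lining 70 x 40 mm below, 7 mm of steel backing plate and shim above. The point is its centre, half-way up; its z is up. May be absent.
- worn1_center (a point): Worn brake pad, THIN: 11 mm high in all, 150 g; lying with its bright shim sheet up; 84 mm long (its x) by 40 mm wide (its y). Lining 70 x 40 mm below, 7 mm of steel backing plate and shim above. The point is its centre, half-way up; its z is up. May be absent.
- worn2_center (a point): Worn brake pad, THIN: 11 mm high in all, 150 g; lying with its bright shim sheet up; 84 mm long (its x) by 40 mm wide (its y). Lining 70 x 40 mm below, 7 mm of steel backing plate and shim above. The point is its centre, half-way up; its z is up. May be absent.
Things that resemble listed ones, but are neither listed nor needed, are in the scene too. Leave any purple look-alike of the bin alone. What is shaped like the part that bears good3_center but purple is not meant.

How it is judged:
On the way, in this order (a step that is already met when the one before it is completed fails the run):
1. all good pads lie flat on the bed under the open clamp (x of good1_center in the frame of jig between -0.15 and -0.07 m and y of good1_center in the frame of jig between -0.095 and 0.095 m and z of good1_center in the frame of jig between 0.011 and 0.023 m and angle between each of good1_center, good2_center, good3_center's own z axis and vertical below 0.15 rad and x of good2_center in the frame of jig between -0.15 and -0.07 m and y of good2_center in the frame of jig between -0.095 and 0.095 m and z of good2_center in the frame of jig between 0.011 and 0.023 m and x of good3_center in the frame of jig between -0.15 and -0.07 m and y of good3_center in the frame of jig between -0.095 and 0.095 m and z of good3_center in the frame of jig between 0.011 and 0.023 m and value of joint handle below 0.5 rad), for 0.2 s.
2. the clamp is shut over centre and its bar presses every good pad, for 2 s (contact force between each of good1, good2, good3 and bar above 0.5 N and angle between each of good1_center, good2_center, good3_center's own z axis and vertical below 0.15 rad and value of joint handle above 1.95 rad), for 2 s.
3. the clamp is swung back open (value of joint handle below 0.25 rad), for 0.2 s.
At the end, for the whole second after the job is handed in: Every good (24 mm) pad lies flat (within 0.15 rad), shim up, at rest on the floor of the tray, its centre inside the walls; every worn (11 mm) pad is at rest with its centre inside the scrap bin below the rim; the clamp handle is open (below 0.25 rad) (x of good1_center in the frame of tray between -0.126 and 0.126 m and y of good1_center in the frame of tray between -0.062 and 0.062 m and z of good1_center in the frame of tray between 0.01 and 0.022 m and angle between each of good1_center, good2_center, good3_center's own z axis and vertical below 0.15 rad and linear speed of each of good1, good2, good3, worn1, worn2 below 0.02 m/s and x of good2_center in the frame of tray between -0.126 and 0.126 m and y of good2_center in the frame of tray between -0.062 and 0.062 m and z of good2_center in the frame of tray between 0.01 and 0.022 m and x of good3_center in the frame of tray between -0.126 and 0.126 m and y of good3_center in the frame of tray between -0.062 and 0.062 m and z of good3_center in the frame of tray between 0.01 and 0.022 m and x of worn1_center in the frame of bin between -0.083 and 0.083 m and y of worn1_center in the frame of bin between -0.068 and 0.068 m and z of worn1_center in the frame of bin between 0 and 0.066 m and x of worn2_center in the frame of bin between -0.083 and 0.083 m and y of worn2_center in the frame of bin between -0.068 and 0.068 m and z of worn2_center in the frame of bin between 0 and 0.066 m and value of joint handle below 0.25 rad); the robot touches nothing.
It fails at once if a bystander (socket, bottle, spanner) is moved more than 30 mm (distance of any of socket_center, spray_center, lever_center from where it was at the start of the episode above 0.03 m).
Of good1, good2, good3, worn1, worn2 only 3 to 4 are there at a start; the rules pass over those that are not, and their reading is None.
At some moment in a run one of good1, good2, good3 may be knocked a few centimetres aside while the robot is not near it.
Once in a run the grip may slacken for a moment while it holds something.
It also fails if it takes over 210 s, if anything falls off the work surface, if the arm or the gripper's body presses on something with over 40 N, if the wrist force passes 120 N, or if a joint passes its speed limit or range.

### The arm

A 6-joint arm with a two-finger parallel gripper is mounted at the origin on the work surface. World frame = base frame: x ahead of the robot, y to its left, z up, the work surface at z = 0. Lengths are in m, angles in rad, forces in N, time in s.
With the tool pointing down it reaches from about 0.3 to 0.75 m from the base axis. Payload 8.5 kg.
Tool frame: the origin (TCP) lies at the very end of the fingers, on their centre line; the grasp point (between the pads) lies ctrl.tcp_to_grasp behind it (ctrl.tcp_to_grasp is the distance from the TCP to the grasp point, in m); z points along the fingers, y is the direction in which the jaws open and shut (so a half turn about z gives the same grasp; the last joint's range is limited). The gripper opens to 88 mm and grips with 3 to 60 N. Pads are 18 mm wide; open, the fingers measure 123 mm over their backs; the gripper's body (75 mm by 187 mm) begins 45 mm behind the grasp point.
Start: joints at [0.906, 0.381, 1.297, -0, 1.464, -0.215], TCP at [0.239, 0.495, 0.239] pointing down, gripper open.
Joint ranges: [-3.11, 3.11], [-0.89, 2.33], [0.22, 2.48], [-1.42, 4.56], [0.17, 2.85], [-2.88, 2.88]. Speed limits (rad/s): [2.39, 2.39, 3.14, 3.14, 3.14, 3.14].

### API

Orientations are given as a rotation vector (axis times angle).
In Python, from workcell import ctrl, cams, spotter gives the robot as it stands. The module is installed in compiled form; this text tells all that it offers.
- The arm moves only by the shell command python3 -m crank 'ROWS'. ROWS is JSON, a list of rows, each an object of numbers: "wx", "wy", "wz": the turn, a rotation vector about the tool's x, y, z in degrees; "x", "y", "z": the shift along the tool's x, y, z in mm; "hand": the closure, from 0 (fully open) to 1 (shut). In form: [{"wx": .., "wy": .., "wz": .., "x": .., "y": .., "z": .., "hand": ..}, ...]. A call has exactly 10 rows; each row shifts and turns the commanded pose from where the row before left it, along the tool's axes as they then stand; what a row does not reach is not made up. A row lasts 1/10 s, in which the tool goes at most 50 mm and 8.59 degrees, less where a joint would pass 70% of its speed; a pose out of reach is approached as far as the arm can. A call with a gripper value outside its range is refused whole. The fingers move at their own pace and stop on an object; the grip force is fixed at half the most. Time passes only in rows, so rows that do not move let the fingers close, or fill a call up. It gives the time, the measured TCP pose, the force and the opening at its end, in the units of the state.
- ctrl.sense(): the state, without advancing time (a new reading comes with each control period).
- cams.grab_frame(name): name is "side" or "top" or "wrist"; returns a dict with "image" (420x560x3 uint8, red, green, blue), "fx", "fy", "cx", "cy" (pixels), "rvec" (rotation vector, rad) and "tvec" (3), from world to camera coordinates, as OpenCV has them; the wrist camera has in their place "hand_eye" (4x4, takes a point from camera to tool coordinates, whose origin is the TCP and whose axes are the flange's). Camera axes: x right, y down, z forward; pixel columns grow to the right and rows downward; lengths in m; the calibration is good to about 2 mm. A picture is of the moment at which its call begins: read the wrist's pose just before it. There is no depth.
- ctrl.finish_job(): hands the job in, once; it reports no verdict.
Trained networks look in the newest picture that a camera, given by its name, has taken for a name from the list of things; names that differ only in an ending like _2 or _b are one class to them, and where a whole thing is asked for, a point or a joint stands for the part that bears it (a point fixed in the world has none). Each returns a list of dicts, best first, with "p" (0 to 1); they miss things now and then, are a little off and sometimes report something else, mostly with a low value. They report only what shows in the picture. A call takes as long as a camera call. They do not tell look-alikes from the thing itself.
- spotter.recognise(camera, label): "extent" ([left, top, right, bottom] in pixels, round what is visible of it).
- spotter.cut_out(camera, label): "region" (420x560 bool, what is visible of it) and "extent" ([left, top, right, bottom] in pixels, round what is visible of it).
- spotter.mark_of(camera, label): "position" ([column, row] in pixels: a listed point, or the origin of a listed thing).
The state is a dict: "t": time; "q": joint angles; "qvel": joint speeds; "effort": joint torques, N m; "tcp_pos": TCP position; "orientation": TCP orientation; "wrist_force": force on the tool from outside, world axes, zero at the start; "wrist_torque": the same for the moment, N m; "grip_width": finger opening in m.
Only numpy, scipy, OpenCV 4.12 (cv2) and the standard library are available. Lean on these libraries where they do the work, as an engineer would, in place of code of your own. Each camera call takes 0.05 s, during which the arm holds its last target.

## Working session

There is one attempt and no reset: what is moved stays moved. The work goes in short steps, Python scripts to look and compute and a shell command to move; the robot and the scene stay as the last step left them, time stands still between calls to the robot, and variables do not carry over. Pictures are saved under pics/ and viewed, and the job is handed in when it is done.

```bash
mkdir -p pics; ls; cat > h.py <<'E'
import numpy as np,cv2
from workcell import ctrl,cams,spotter
from scipy.spatial.transform import Rotation as R
def save(img,n): cv2.imwrite('pics/'+n+'.png',cv2.cvtColor(img,cv2.COLOR_RGB2BGR))
E
python3 - <<'E'
from h import *
s=ctrl.sense(); print(s, ctrl.tcp_to_grasp)
for n in ['top','side','wrist']:
    f=cams.grab_frame(n); save(f['image'],n+'0'); print(n,{k:v for k,v in f.items() if k!='image'})
E
```

```text
pics
{'t': 0.0, 'q': array([ 9.05688723e-01,  3.81198466e-01,  1.29820586e+00, -2.94078603e-05,
        1.46360194e+00, -2.15339884e-01]), 'qvel': array([-5.85759091e-04, -1.40111322e-04, -1.94524307e-04, -6.61384735e-04,
        7.32581120e-05,  2.00027875e-03]), 'effort': array([ 1.90135113e-03, -4.37935138e+01, -2.24551785e+01,  7.14708469e-02,
        3.54491849e-02, -1.11877330e-04]), 'tcp_pos': array([0.238978  , 0.49507524, 0.23815496]), 'orientation': array([-7.00420206e-01, -3.06192641e+00,  2.02799400e-03]), 'wrist_force': array([-0.91701303,  0.52855324,  0.24179933]), 'wrist_torque': array([-0.00700147,  0.00260654,  0.06602914]), 'grip_width': 0.08806287597186535} 0.0187
top {'fx': 421.71193377209585, 'fy': 421.71193377209585, 'cx': 279.0433020456737, 'cy': 205.28625993666785, 'rvec': array([ 2.03761482, -2.19422547,  0.22210943]), 'tvec': array([0.1604247 , 0.57679405, 1.18720373])}
side {'fx': 467.6005345591622, 'fy': 467.6005345591622, 'cx': 273.70519577736115, 'cy': 211.3182459502804, 'rvec': array([ 2.14210406, -0.63269361,  0.31763036]), 'tvec': array([-0.4096419 ,  0.35216275,  1.27389328])}
wrist {'fx': 302.54836430412854, 'fy': 302.54836430412854, 'cx': 280.06787864418317, 'cy': 213.38694684056543, 'hand_eye': array([[ 1.18069607e-03, -9.56973279e-01, -2.90173655e-01,
         7.56996741e-02],
       [ 9.99999267e-01,  1.05172839e-03,  6.00396486e-04,
         6.13477400e-04],
       [-2.69379523e-04, -2.90174151e-01,  9.56973819e-01,
        -1.46344931e-01],
       [ 0.00000000e+00,  0.00000000e+00,  0.00000000e+00,
         1.00000000e+00]])}
```

View pics/top0.png

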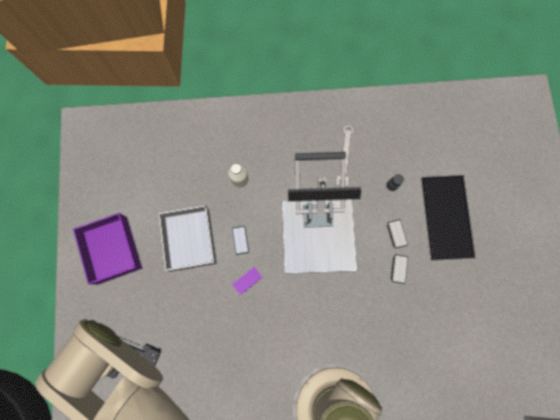

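View pics/side0.png

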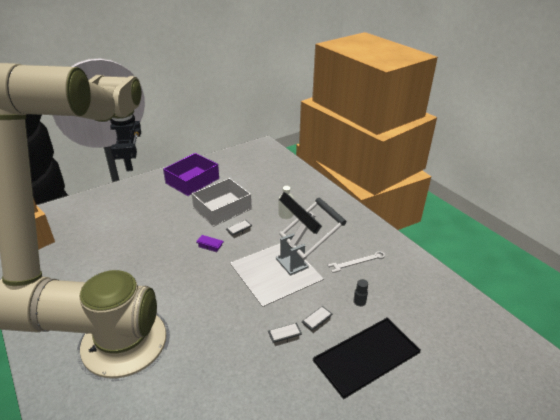

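View pics/wrist0.png

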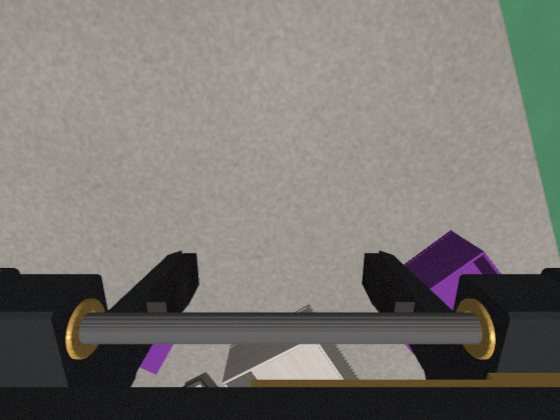

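```bash
cat >> h.py <<'E'
def cam(f): 
    K=np.array([[f['fx'],0,f['cx']],[0,f['fy'],f['cy']],[0,0,1]]); return K,np.array(f['rvec']),np.array(f['tvec'])
def proj(f,P):
    K,r,t=cam(f); return cv2.projectPoints(np.array(P,float).reshape(-1,1,3),r,t,K,None)[0].reshape(-1,2)
def ray(f,px,z):
    K,r,t=cam(f); Rm=R.from_rotvec(r).as_matrix(); C=-Rm.T@t
    d=(Rm.T@np.linalg.inv(K)@np.c_[np.array(px,float).reshape(-1,2),np.ones(np.array(px).size//2)].T).T
    return C+d*((z-C[2])/d[:,2])[:,None]
def rays(f,px):
    K,r,t=cam(f); Rm=R.from_rotvec(r).as_matrix(); C=-Rm.T@t
    d=Rm.T@np.linalg.inv(K)@np.array([px[0],px[1],1.]); return C,d/np.linalg.norm(d)
def tri(f1,p1,f2,p2):
    C1,d1=rays(f1,p1);C2,d2=rays(f2,p2)
    a=np.linalg.lstsq(np.c_[d1,-d2],C2-C1,rcond=None)[0]
    X1=C1+a[0]*d1;X2=C2+a[1]*d2; return (X1+X2)/2,np.linalg.norm(X1-X2)
def crop(img,c,h,n,s=5):
    x,y=int(c[0]),int(c[1]); a=img[max(0,y-h):y+h,max(0,x-h):x+h]; save(cv2.resize(a,None,fx=s,fy=s,interpolation=cv2.INTER_CUBIC),n)
E
python3 - <<'E'
from h import *
ft=cams.grab_frame('top');fs=cams.grab_frame('side')
for l in ['good1_center','worn1_center','jig','handle_grip','bar_face','tray','bin','socket_center','spray_center','lever_center']:
    for c in ['top','side']:
        print(l,c,[(np.round(d['position']).astype(int).tolist(),round(d['p'],2)) for d in spotter.mark_of(c,l)][:6])
# compose crops
rows=[]
for im,cs in ((ft['image'],[(240,240),(398,234),(400,268)]),(fs['image'],[(239,228),(317,319),(284,333)])):
    rows.append(np.hstack([cv2.resize(im[y-25:y+25,x-25:x+25],(250,250),interpolation=cv2.INTER_CUBIC) for x,y in cs]))
save(np.vstack(rows),'pads')
E
```

```text
good1_center top []
good1_center side [([284, 340], 0.86)]
worn1_center top []
worn1_center side []
jig top [([316, 219], 0.91), ([345, 155], 0.52)]
jig side [([292, 265], 0.6)]
handle_grip top [([319, 155], 0.7)]
handle_grip side [([328, 213], 0.61)]
bar_face top [([324, 197], 0.6)]
bar_face side [([300, 212], 0.72)]
tray top [([445, 217], 0.94)]
tray side [([221, 211], 0.73), ([368, 358], 0.66)]
bin top [([114, 250], 0.98), ([189, 240], 0.75)]
bin side [([191, 180], 0.96), ([217, 208], 0.93)]
socket_center top [([345, 152], 0.68)]
socket_center side [([360, 293], 0.57), ([300, 212], 0.46), ([316, 316], 0.34)]
spray_center top [([236, 172], 0.69)]
spray_center side [([288, 202], 0.49)]
lever_center top [([348, 156], 0.64), ([326, 197], 0.19)]
lever_center side [([356, 261], 0.77)]
```

View pics/pads.png

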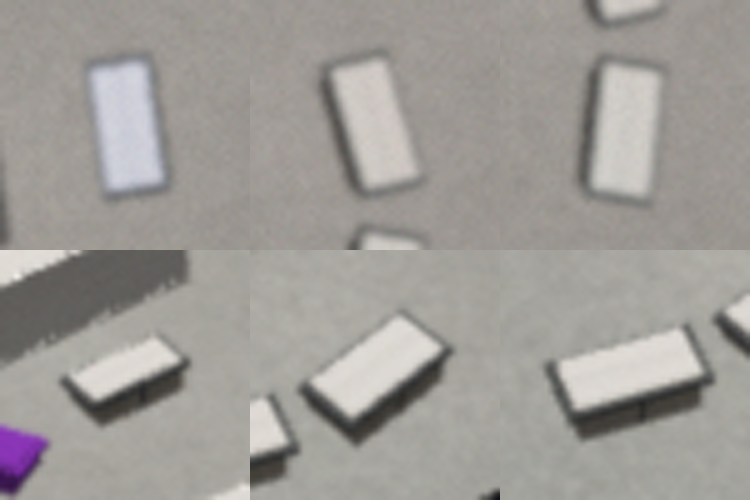

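```bash
cat >> h.py <<'E'
def bright(f,c,h=22,thr=None):
    x,y=int(round(c[0])),int(round(c[1])); x0,y0=max(0,x-h),max(0,y-h)
    im=cv2.resize(f['image'][y0:y+h,x0:x+h],None,fx=4,fy=4,interpolation=cv2.INTER_CUBIC).astype(int)
    m=(im.min(2)>(thr or 188)).astype(np.uint8)
    m=cv2.morphologyEx(m,cv2.MORPH_OPEN,np.ones((5,5)))
    n,lab,st,ce=cv2.connectedComponentsWithStats(m)
    k=min(range(1,n),key=lambda i: np.hypot(*(ce[i]/4+[x0,y0]-np.array(c))) + (99 if st[i,4]<300 else 0))
    cn=cv2.findContours((lab==k).astype(np.uint8),0,1)[0][0]
    r=cv2.minAreaRect(cn); 
    return (ce[k]+.5)/4-.5+[x0,y0], (cv2.boxPoints(r)+.5)/4-.5+[x0,y0], st[k,4]/16
E
python3 - <<'E'
from h import *
ft=cams.grab_frame('top');fs=cams.grab_frame('side')
for a,b in zip([(240,240),(398,234),(400,268)],[(239,228),(317,319),(284,333)]):
    c1,b1,A1=bright(ft,a);c2,b2,A2=bright(fs,b,thr=195)
    X,e=tri(ft,c1,fs,c2); print(c1.round(1),A1,c2.round(1),A2,X.round(4),round(e,4))
    z=X[2]; P=ray(ft,b1,z)[:,:2]; d=[P[1]-P[0],P[2]-P[1]]
    L=max(d,key=np.linalg.norm); print('  size',[round(np.linalg.norm(v),4) for v in d],'yaw',np.degrees(np.arctan2(L[1],L[0])))
for p1,p2,n in [((319,155),(328,213),'grip'),((324,197),(300,212),'bar'),((236,172),(288,202),'spray')]:
    print(n,tri(ft,p1,fs,p2))
E
```

```text
[239.8 239.8] 221.4375 [238.4 226. ] 98.9375 [0.498  0.2422 0.0204] 0.001
  size [np.float64(0.0295), np.float64(0.0701)] yaw -175.10948977908535
[397.5 233.2] 188.25 [316.8 316.6] 206.0625 [ 0.4828 -0.2321  0.0196] 0.0011
  size [np.float64(0.0269), np.float64(0.0685)] yaw -170.3827281166518
[399.8 268.7] 210.4375 [284.3 331.1] 225.125 [ 0.3773 -0.2249  0.02  ] 0.0006
  size [np.float64(0.0688), np.float64(0.0282)] yaw -13.49498816806442
grip (array([ 0.69826067, -0.00119152,  0.15197448]), np.float64(0.009750344601513233))
bar (array([ 0.57518723, -0.00171966,  0.20304744]), np.float64(0.009450008552905018))
spray (array([0.7039703 , 0.23938796, 0.04483155]), np.float64(0.002872237391130595))
```

```bash
python3 - <<'E'
from h import *
ft=cams.grab_frame('top');fs=cams.grab_frame('side')
X=[(.498,.2422,-175.1),(.4828,-.2321,-170.4),(.3773,-.2249,-13.5)]
C=[[(240,240),(398,234),(400,268)],[(239,228),(317,319),(284,333)]]
S=5;rows=[]
for H in (.024,.011):
  for f,cs in ((ft,C[0]),(fs,C[1])):
    r=[]
    for (x,y,yw),c in zip(X,cs):
        # place so top-view centre matches at this height
        c1,_,_=bright(ft,C[0][X.index((x,y,yw))]); q=ray(ft,c1,H)[0]
        a=np.radians(yw); M=np.array([[np.cos(a),-np.sin(a)],[np.sin(a),np.cos(a)]])
        P=[]
        for z in (H,H-.007,0):
            for sx,sy in ((1,1),(1,-1),(-1,-1),(-1,1)):
                l=.042 if z>=H-.0071 else .035
                v=M@[sx*l,sy*.02]; P.append([q[0]+v[0],q[1]+v[1],z])
        p=(proj(f,P)-np.array(c)+25+.5)*S
        im=cv2.resize(f['image'][c[1]-25:c[1]+25,c[0]-25:c[0]+25],(250,250),interpolation=cv2.INTER_CUBIC)
        for k,col in ((0,(255,0,0)),(1,(0,255,0)),(2,(0,0,255))):
            cv2.polylines(im,[p[4*k:4*k+4].round().astype(np.int32)],True,col,1)
        r.append(im)
    rows.append(np.hstack(r))
save(np.hstack([rows[1],rows[3]])[:, :],'ov'); save(np.vstack([rows[1],rows[3]]),'ov'); save(np.vstack([rows[0],rows[2]]),'ovt')
E
```

```text
(no output)
```

View pics/ov.png

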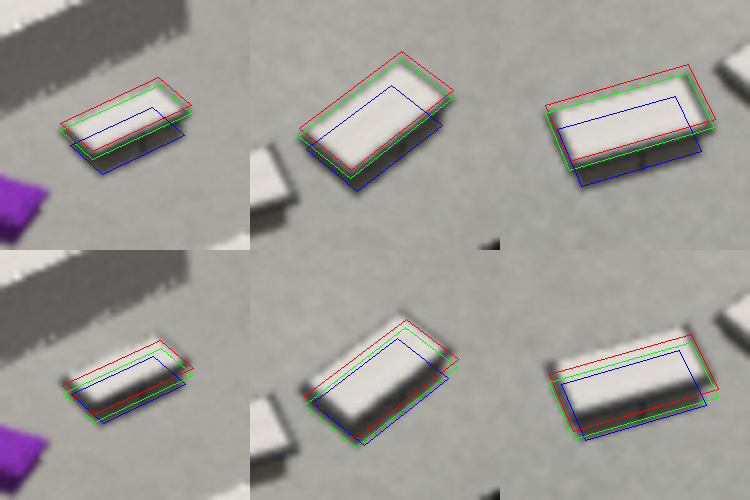

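```bash
python3 - <<'E'
from h import *
ft=cams.grab_frame('top');fs=cams.grab_frame('side')
save(cv2.resize(fs['image'][140:300,150:400],None,fx=3.2,fy=3.2,interpolation=cv2.INTER_CUBIC),'sz')
save(cv2.resize(ft['image'][110:290,140:400],None,fx=3,fy=3,interpolation=cv2.INTER_CUBIC),'tz')
E
```

```text
(no output)
```

View pics/sz.png

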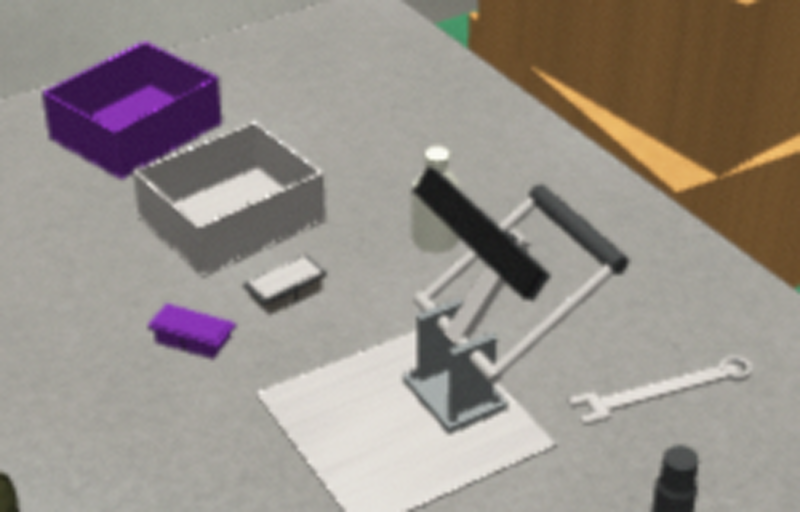

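View pics/tz.png

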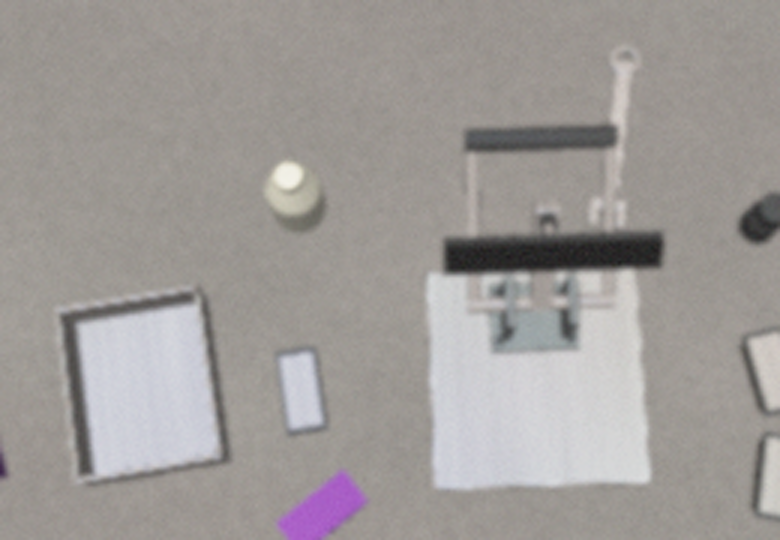

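```bash
cat >> h.py <<'E'
from scipy.optimize import least_squares
def fit(f,px,loc,z,guess):
    """pose x,y,yaw from corner pixels (order free via nearest)"""
    px=np.array(px,float); loc=np.array(loc,float)
    W=ray(f,px,z)[:,:2]
    def P(p): c,s=np.cos(p[2]),np.sin(p[2]); return loc@np.array([[c,s],[-s,c]])+p[:2]
    def res(p):
        Q=P(p); return np.array([W[i]-Q[np.argmin(np.linalg.norm(Q-W[i],axis=1))] for i in range(len(W))]).ravel()
    r=least_squares(res,guess); return r.x,np.abs(r.fun).max(),r.fun.reshape(-1,2).round(4)
def blobcorners(mask):
    n,lab,st,ce=cv2.connectedComponentsWithStats(mask.astype(np.uint8)); k=1+np.argmax(st[1:,4])
    cn=max(cv2.findContours((lab==k).astype(np.uint8),0,1)[0],key=cv2.contourArea)
    h=cv2.convexHull(cn)
    e=1
    while len(h)>4: 
        a=cv2.approxPolyDP(h,e,True); e+=.5
        if len(a)<=4: return a.reshape(-1,2)
    return h.reshape(-1,2)
E
python3 - <<'E'
from h import *
ft=cams.grab_frame('top');fs=cams.grab_frame('side')
t=ft['image'].astype(int); s=fs['image'].astype(int)
def sub(m,x0,y0,x1,y1):
    o=np.zeros_like(m); o[y0:y1,x0:x1]=m[y0:y1,x0:x1]; return o
ct=blobcorners(sub(t.max(2)<60,410,165,490,275)); cs=blobcorners(sub(s.max(2)<60,305,312,430,400))
print('tray',ct.tolist(),cs.tolist())
loc=np.array([[1,1],[1,-1],[-1,-1],[-1,1]])
for f,c in((ft,ct),(fs,cs)): print(fit(f,c,loc*[.129,.065],.014,[.53,-.37,1.6]))
jt=[(283.3,201),(352.7,201),(356.7,270.7),(285,272.7)]
jl=np.array([[-.17,-.107],[-.17,.107],[.05,.107],[.05,-.107]])
print('jig',fit(ft,jt,jl,.005,[.53,0,0]),fit(fs,[(231.3,262.8),(322.8,278.4)],jl,.005,[.53,0,0]))
bt=[(161,213),(207,206),(214,264),(166,271)]
print('bin',fit(ft,bt,loc*[.085,.07],.07,[.5,.39,0]))
m=cams.grab_frame('side'); print('bedside',[ (p.round(1)) for p in proj(fs,[[.53+x*1,y,.005] for x,y in jl])])
E
```

```text
tray [[461, 176], [473, 256], [432, 258], [422, 179]] [[387, 318], [419, 352], [343, 397], [314, 357]]
(array([ 0.52371997, -0.39044612,  1.55657074]), np.float64(0.06921904618600966), array([[ 0.0602,  0.0666],
       [-0.0578,  0.0688],
       [-0.0583, -0.0662],
       [ 0.0559, -0.0692]]))
(array([ 0.51843451, -0.40059747,  1.51607964]), np.float64(0.06505207475674962), array([[ 0.0584, -0.0647],
       [ 0.0626,  0.0635],
       [-0.0582,  0.0651],
       [-0.0628, -0.0638]]))
jig (array([ 0.55467546, -0.00215102, -0.05647457]), np.float64(0.0037947610889955685), array([[ 0.    ,  0.0006],
       [-0.0038,  0.0004],
       [ 0.003 , -0.0008],
       [ 0.0008, -0.0002]])) (array([ 0.55588626, -0.00489085, -0.04087962]), np.float64(0.003016528344600214), array([[ 0.0029, -0.003 ],
       [-0.0029,  0.003 ]]))
bin (array([0.50815687, 0.3892215 , 0.07347192]), np.float64(0.0025834324886383486), array([[-0.0004, -0.0026],
       [ 0.0002,  0.0023],
       [-0.0002,  0.0016],
       [ 0.0004, -0.0013]]))
bedside [array([256.7, 309.6]), array([222. , 266.5]), array([279.3, 242.2]), array([317.3, 280. ])]
```

```bash
python3 - <<'E'
from h import *
ft=cams.grab_frame('top');fs=cams.grab_frame('side')
loc=np.array([[1,1],[1,-1],[-1,-1],[-1,1]])
ct=[[461.5, 176], [473.5, 257], [432, 258.5], [422, 178]];cs=[[387, 318], [419, 352], [343, 397], [314, 357]]
for f,c in((ft,ct),(fs,cs)): print(fit(f,c,loc*[.129,.065],.014,[.53,-.37,0]),ray(f,c,.014).round(3).tolist())
E
```

```text
(array([ 0.52335481, -0.39114088, -0.02213686]), np.float64(0.004959815319781569), array([[-0.004 ,  0.0037],
       [ 0.0031,  0.0026],
       [ 0.005 , -0.0032],
       [-0.0041, -0.003 ]])) [[0.647, -0.455, 0.014], [0.396, -0.451, 0.014], [0.401, -0.327, 0.014], [0.65, -0.332, 0.014]]
(array([ 0.51843451, -0.40059747, -0.04207503]), np.float64(0.005753261661183284), array([[-0.0012,  0.001 ],
       [-0.0058,  0.0015],
       [ 0.0014, -0.0007],
       [ 0.0055, -0.0018]])) [[0.649, -0.34, 0.014], [0.639, -0.469, 0.014], [0.388, -0.461, 0.014], [0.398, -0.332, 0.014]]
```

```bash
cat >> h.py <<'E'
def go(x,y,z,psi=None):
    s=ctrl.sense(); M=R.from_rotvec(s['orientation']).as_matrix()
    cur=np.degrees(np.arctan2(M[1,1],M[0,1])); 
    turn=0 if psi is None else (psi-cur+90)%180-90
    # also straighten: target tool z = -Z
    tgt=R.from_euler('z',np.radians(cur+turn)).as_matrix()@np.array([[0,1,0],[1,0,0],[0,0,-1.]])
    rv=np.degrees(R.from_matrix(M.T@tgt).as_rotvec())
    d=tgt.T@(np.array([x,y,z])-s['tcp_pos'])*1000
    print('t',round(s['t'],2),'pos',s['tcp_pos'].round(4),'psi',cur.round(1),'q6',s['q'][5].round(2),'w',round(s['grip_width'],4),'\n ROT',rv.round(1),'SHIFT',d.round(0))
E
python3 -c "
from h import *
go(.498,.242,.15,95)"
```

```text
t 1.8 pos [0.2391 0.4953 0.2387] psi 64.2 q6 -0.22 w 0.0881 
 ROT [ -0.    0.  -30.8] SHIFT [-236. -275.   89.]
```

```bash
python3 -m crank '[{"wz":-7.7},{"wz":-7.7},{"wz":-7.7},{"wz":-7.7},{"x":-24,"y":-28,"z":5},{"x":-35,"y":-40,"z":10},{"x":-40,"y":-45,"z":15},{"x":-40,"y":-45,"z":15},{"x":-40,"y":-45,"z":15},{"x":-35,"y":-40,"z":15}]'; python3 -m crank '[{"x":-15,"y":-20,"z":10},{"x":-7,"y":-12,"z":4},{},{},{},{},{},{},{},{}]' ; python3 - <<'E'
from h import *
go(.498,.242,.15,95)
for n in ('wrist','top','side'): save(cams.grab_frame(n)['image'],n+'1')
E
```

```text
t 1.8 pos [0.2391 0.4953 0.2387] psi 64.2 q6 -0.22 w 0.0881 
 ROT [ -0.    0.  -30.8] SHIFT [-236. -275.   89.]invalid input
invalid input
```

View pics/wrist1.png

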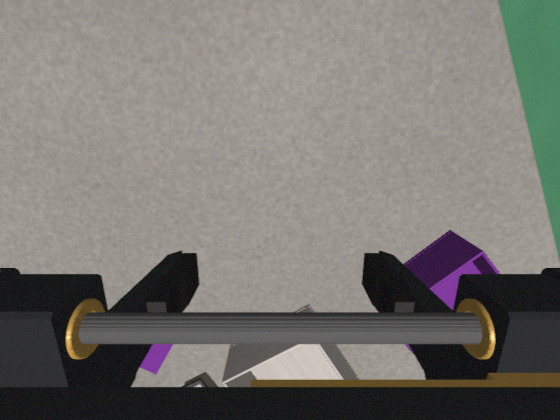

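View pics/top1.png

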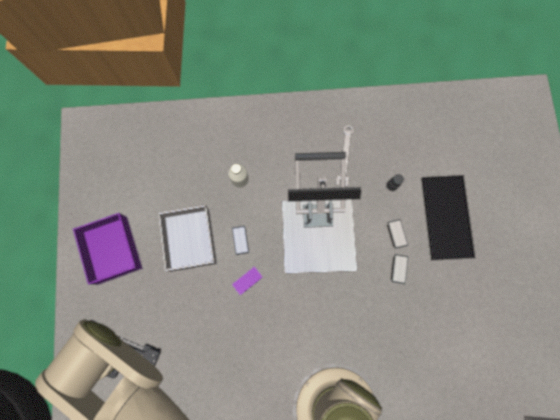

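View pics/side1.png

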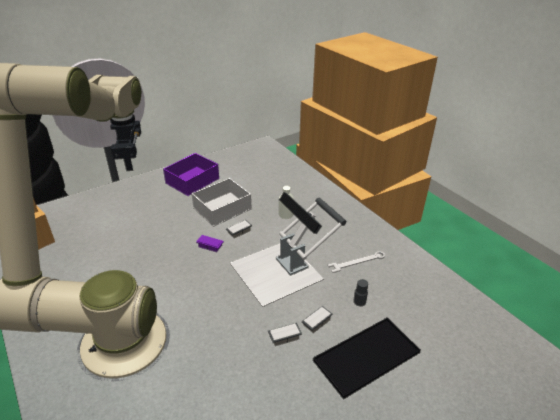

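```bash
python3 -m crank '[{"wx":0,"wy":0,"wz":-7.7,"x":0,"y":0,"z":0,"hand":0},{"wx":0,"wy":0,"wz":-7.7,"x":0,"y":0,"z":0,"hand":0},{"wx":0,"wy":0,"wz":-7.7,"x":0,"y":0,"z":0,"hand":0},{"wx":0,"wy":0,"wz":-7.7,"x":0,"y":0,"z":0,"hand":0},{"wx":0,"wy":0,"wz":0,"x":-24,"y":-28,"z":5,"hand":0},{"wx":0,"wy":0,"wz":0,"x":-30,"y":-35,"z":12,"hand":0},{"wx":0,"wy":0,"wz":0,"x":-33,"y":-37,"z":14,"hand":0},{"wx":0,"wy":0,"wz":0,"x":-33,"y":-37,"z":14,"hand":0},{"wx":0,"wy":0,"wz":0,"x":-33,"y":-37,"z":14,"hand":0},{"wx":0,"wy":0,"wz":0,"x":-33,"y":-37,"z":14,"hand":0}]'; python3 -m crank '[{"wx":0,"wy":0,"wz":0,"x":-30,"y":-35,"z":10,"hand":0},{"wx":0,"wy":0,"wz":0,"x":-20,"y":-29,"z":6,"hand":0},{"wx":0,"wy":0,"wz":0,"x":0,"y":0,"z":0,"hand":0},{"wx":0,"wy":0,"wz":0,"x":0,"y":0,"z":0,"hand":0},{"wx":0,"wy":0,"wz":0,"x":0,"y":0,"z":0,"hand":0},{"wx":0,"wy":0,"wz":0,"x":0,"y":0,"z":0,"hand":0},{"wx":0,"wy":0,"wz":0,"x":0,"y":0,"z":0,"hand":0},{"wx":0,"wy":0,"wz":0,"x":0,"y":0,"z":0,"hand":0},{"wx":0,"wy":0,"wz":0,"x":0,"y":0,"z":0,"hand":0},{"wx":0,"wy":0,"wz":0,"x":0,"y":0,"z":0,"hand":0}]' ; python3 - <<'E'
from h import *
go(.498,.242,.15,95)
for n in ('wrist','top','side'): save(cams.grab_frame(n)['image'],n+'2')
E
```

```text
t: 2.95
tcp_pos: [0.4399, 0.3039, 0.1671]
orientation: [-0.138, 3.138, 0.0]
wrist_force: [0.6, 0.7, 0.1]
grip_width: 0.0879
t: 3.95
tcp_pos: [0.494, 0.2462, 0.1514]
orientation: [-0.138, 3.138, -0.0]
wrist_force: [0.2, 0.4, -0.3]
grip_width: 0.0881
t 3.95 pos [0.494  0.2462 0.1514] psi 95.0 q6 -1.41 w 0.0881 
 ROT [-0.  0.  0.] SHIFT [-4. -4.  1.]
```

View pics/wrist2.png

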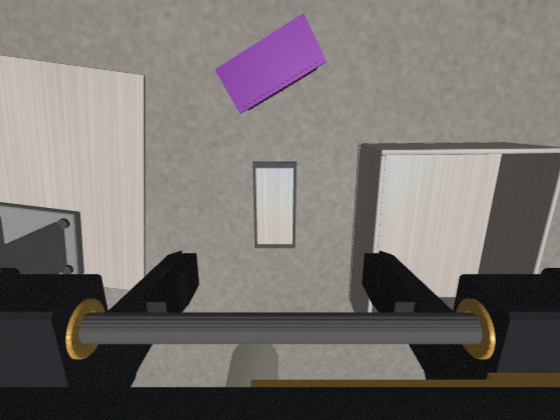

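View pics/top2.png

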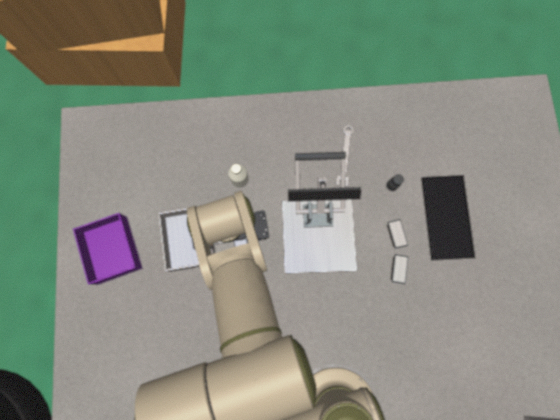

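View pics/side2.png

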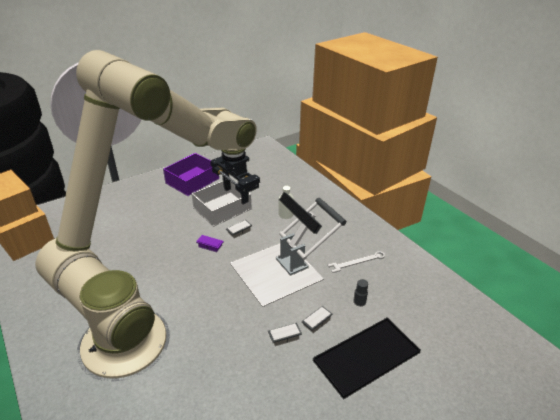

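```bash
cat >> h.py <<'E'
def wcam(s=None,name='wrist'):
    s=s or ctrl.sense(); f=cams.grab_frame('wrist')
    T=np.eye(4);T[:3,:3]=R.from_rotvec(s['orientation']).as_matrix();T[:3,3]=s['tcp_pos']
    E=np.linalg.inv(T@f['hand_eye']); f['rvec']=R.from_matrix(E[:3,:3]).as_rotvec(); f['tvec']=E[:3,3]; return f
def padrect(f,roi,z,dark=True):
    """pad outline: pixels differing from bench in roi; returns W corners, centre, yaw"""
    pass
E
python3 - <<'E'
from h import *
f=wcam()
c=[(254,162),(296.5,162),(296.5,248),(254,248)]
# bright inner & dark outline columns/rows
g=f['image'].mean(2); print(g[200,245:305].round().astype(int)); print(g[150:260,275].round().astype(int))
for z in (.024,.020,.011):
    W=ray(f,c,z); print(z,W.mean(0).round(4),[np.linalg.norm(W[i]-W[(i+1)%4]).round(4) for i in range(4)])
E
```

```text
[141 142 144 141 140 142 141 145 123  84  84 143 194 194 196 197 195 192
 195 197 205 203 196 191 194 195 198 197 195 193 192 193 195 192 194 199
 202 203 199 200 203 199 197 196 195 200 200 175 121  80  91 123 145 143
 148 147 148 146 147 145]
[146 144 145 146 143 145 142 146 146 148 143  89  73  86  87  86  84  95
 172 196 196 192 196 196 195 196 196 196 195 194 196 195 195 192 193 195
 194 193 193 191 195 194 193 193 193 192 192 191 192 191 192 194 192 192
 191 193 192 191 192 192 192 193 193 191 193 190 192 190 187 190 189 189
 191 191 189 189 191 189 188 190 188 190 189 189 187 190 189 189 189 187
 191 187 186 184 101  80  80  85 123 142 139 141 145 144 145 147 145 146
 139 138]
0.024 [0.4957 0.2427 0.024 ] [np.float64(0.0382), np.float64(0.0837), np.float64(0.0416), np.float64(0.0837)]
0.02 [0.4968 0.2427 0.02  ] [np.float64(0.0388), np.float64(0.085), np.float64(0.0422), np.float64(0.085)]
0.011 [0.4993 0.2428 0.011 ] [np.float64(0.04), np.float64(0.0877), np.float64(0.0436), np.float64(0.0877)]
```

```bash
python3 -m crank '[{"wx":0,"wy":0,"wz":0,"x":-2,"y":-4,"z":10,"hand":0},{"wx":0,"wy":0,"wz":0,"x":0,"y":0,"z":25,"hand":0},{"wx":0,"wy":0,"wz":0,"x":0,"y":0,"z":30,"hand":0},{"wx":0,"wy":0,"wz":0,"x":0,"y":0,"z":30,"hand":0},{"wx":0,"wy":0,"wz":0,"x":0,"y":0,"z":20,"hand":0},{"wx":0,"wy":0,"wz":0,"x":0,"y":0,"z":14,"hand":0},{"wx":0,"wy":0,"wz":0,"x":0,"y":0,"z":7,"hand":0},{"wx":0,"wy":0,"wz":0,"x":0,"y":0,"z":3,"hand":0},{"wx":0,"wy":0,"wz":0,"x":0,"y":0,"z":0,"hand":0},{"wx":0,"wy":0,"wz":0,"x":0,"y":0,"z":0,"hand":0}]'; python3 - <<'E'
from h import *
go(.496,.2427,.012,95)
save(cams.grab_frame('wrist')['image'],'wrist3')
E
```

```text
t: 5.15
tcp_pos: [0.4968, 0.2423, 0.013]
orientation: [-0.138, 3.137, 0.0]
wrist_force: [-0.9, -0.5, 1.1]
grip_width: 0.0881
t 5.15 pos [0.4968 0.2423 0.013 ] psi 95.0 q6 -1.42 w 0.0881 
 ROT [0.  0.1 0. ] SHIFT [1. 1. 1.]
```

View pics/wrist3.png

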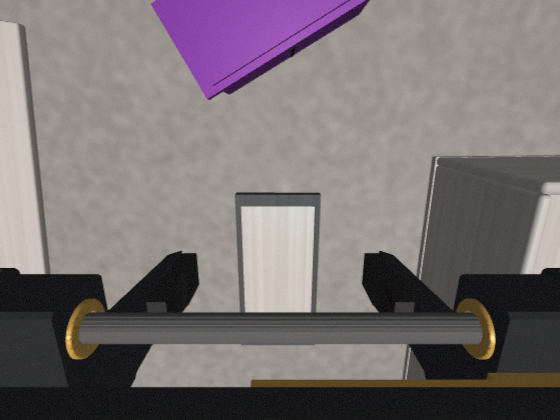

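```bash
python3 -m crank '[{"wx":0,"wy":0,"wz":0,"x":0,"y":0,"z":0,"hand":1},{"wx":0,"wy":0,"wz":0,"x":0,"y":0,"z":0,"hand":1},{"wx":0,"wy":0,"wz":0,"x":0,"y":0,"z":0,"hand":1},{"wx":0,"wy":0,"wz":0,"x":0,"y":0,"z":0,"hand":1},{"wx":0,"wy":0,"wz":0,"x":0,"y":0,"z":0,"hand":1},{"wx":0,"wy":0,"wz":0,"x":0,"y":0,"z":0,"hand":1},{"wx":0,"wy":0,"wz":0,"x":0,"y":0,"z":-5,"hand":1},{"wx":0,"wy":0,"wz":0,"x":0,"y":0,"z":-15,"hand":1},{"wx":0,"wy":0,"wz":0,"x":0,"y":0,"z":-25,"hand":1},{"wx":0,"wy":0,"wz":0,"x":0,"y":0,"z":-25,"hand":1}]'; python3 - <<'E'
from h import *
go(.4485,.0705,.1,87)
E
```

```text
t: 6.2
tcp_pos: [0.496, 0.2421, 0.0831]
orientation: [0.138, -3.137, 0.0]
wrist_force: [-0.2, 0.3, -1.7]
grip_width: 0.0398
t 6.2 pos [0.496  0.2421 0.0831] psi 95.0 q6 -1.42 w 0.0398 
 ROT [-0.  -0.1  8. ] SHIFT [  38. -174.  -17.]
```

```bash
python3 -m crank '[{"wx":0,"wy":0,"wz":8,"x":0,"y":0,"z":-10,"hand":1},{"wx":0,"wy":0,"wz":0,"x":10,"y":-10,"z":-15,"hand":1},{"wx":0,"wy":0,"wz":0,"x":15,"y":-20,"z":-15,"hand":1},{"wx":0,"wy":0,"wz":0,"x":15,"y":-30,"z":-15,"hand":1},{"wx":0,"wy":0,"wz":0,"x":15,"y":-35,"z":-15,"hand":1},{"wx":0,"wy":0,"wz":0,"x":15,"y":-35,"z":-15,"hand":1},{"wx":0,"wy":0,"wz":0,"x":15,"y":-30,"z":-10,"hand":1},{"wx":0,"wy":0,"wz":0,"x":10,"y":-14,"z":-10,"hand":1},{"wx":0,"wy":0,"wz":0,"x":5,"y":0,"z":-5,"hand":1},{"wx":0,"wy":0,"wz":0,"x":0,"y":0,"z":0,"hand":1}]'; python3 - <<'E'
from h import *
go(.4485,.0705,.1,87)
f=wcam(); save(f['image'],'wrist4')
print(proj(f,[[.39,-.1,.005],[.38,.11,.005],[.6,.1,.005]]))
E
```

```text
t: 7.2
tcp_pos: [0.3874, 0.0739, 0.193]
orientation: [0.083, 3.139, 0.0]
wrist_force: [0.5, 0.0, -1.8]
grip_width: 0.0393
t 7.2 pos [0.3874 0.0739 0.193 ] psi 87.0 q6 -1.63 w 0.0393 
 ROT [ 0.   0.1 -0. ] SHIFT [-61.  -0.  93.]
[[127.02297515 201.07013232]
 [310.99060498 183.09894792]
 [307.05382563 345.95322739]]
```

View pics/wrist4.png

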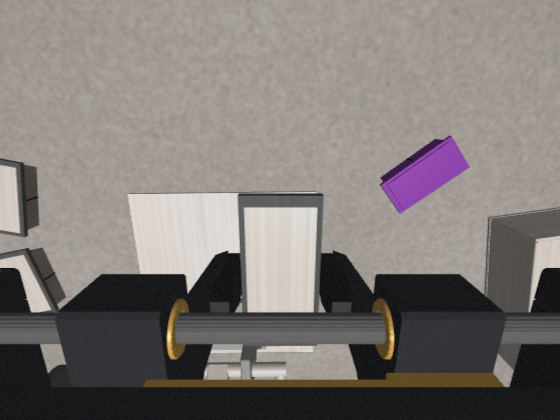

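```bash
python3 - <<'E'
from h import *
f=wcam(); g=f['image'][175:275,115:335]; save(cv2.resize(g,None,fx=3.5,fy=3.5,interpolation=cv2.INTER_CUBIC),'bedz')
W=ray(f,[(130,194.5),(235,192.5),(320,191.5),(136,240)],.005); print(W.round(4)); 
d=W[2]-W[0]; print(np.linalg.norm(d),np.degrees(np.arctan2(d[1],d[0]))-90)
E
```

```text
[[ 0.3828 -0.0946  0.005 ]
 [ 0.3865  0.0243  0.005 ]
 [ 0.3902  0.1202  0.005 ]
 [ 0.4379 -0.0983  0.005 ]]
0.21489952976513008 -1.9768811837524396
```

View pics/bedz.png

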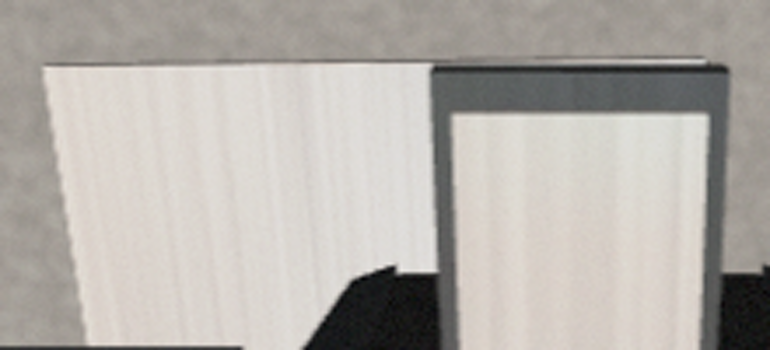

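```bash
python3 - <<'E'
from h import *
go(.449,.0746,.019,87.7)
E
python3 -m crank '[{"wx":0,"wy":0,"wz":-0.7,"x":-5,"y":0,"z":0,"hand":1},{"wx":0,"wy":0,"wz":0,"x":-15,"y":0,"z":10,"hand":1},{"wx":0,"wy":0,"wz":0,"x":-20,"y":0,"z":20,"hand":1},{"wx":0,"wy":0,"wz":0,"x":-15,"y":0,"z":25,"hand":1},{"wx":0,"wy":0,"wz":0,"x":-7,"y":0,"z":25,"hand":1},{"wx":0,"wy":0,"wz":0,"x":0,"y":0,"z":25,"hand":1},{"wx":0,"wy":0,"wz":0,"x":0,"y":0,"z":25,"hand":1},{"wx":0,"wy":0,"wz":0,"x":0,"y":0,"z":15,"hand":1},{"wx":0,"wy":0,"wz":0,"x":0,"y":0,"z":8,"hand":1},{"wx":0,"wy":0,"wz":0,"x":0,"y":0,"z":0,"hand":1}]'
python3 - <<'E'
from h import *
go(.449,.0746,.019,87.7)
E
```

```text
t 7.3 pos [0.3877 0.0742 0.1922] psi 87.1 q6 -1.63 w 0.0397 
 ROT [ 0.   0.  -0.6] SHIFT [-61.   3. 173.]
t: 8.3
tcp_pos: [0.4494, 0.0715, 0.0384]
orientation: [-0.061, -3.139, -0.0]
wrist_force: [-0.1, -0.8, -2.3]
grip_width: 0.0398
t 8.3 pos [0.4494 0.0715 0.0384] psi 87.8 q6 -1.64 w 0.0398 
 ROT [ 0.  -0.1  0.1] SHIFT [ 1.  3. 19.]
```

```bash
python3 -m crank '[{"wx":0,"wy":0,"wz":0,"x":0,"y":3,"z":8,"hand":1},{"wx":0,"wy":0,"wz":0,"x":0,"y":0,"z":7,"hand":1},{"wx":0,"wy":0,"wz":0,"x":0,"y":0,"z":4,"hand":1},{"wx":0,"wy":0,"wz":0,"x":0,"y":0,"z":0,"hand":1},{"wx":0,"wy":0,"wz":0,"x":0,"y":0,"z":0,"hand":0.4},{"wx":0,"wy":0,"wz":0,"x":0,"y":0,"z":0,"hand":0.4},{"wx":0,"wy":0,"wz":0,"x":0,"y":0,"z":0,"hand":0.4},{"wx":0,"wy":0,"wz":0,"x":0,"y":0,"z":0,"hand":0.4},{"wx":0,"wy":0,"wz":0,"x":0,"y":0,"z":-5,"hand":0.4},{"wx":0,"wy":0,"wz":0,"x":0,"y":0,"z":-15,"hand":0.4}]'
python3 - <<'E'
from h import *
go(.3773,-.2249,.15,76)
E
```

```text
t: 9.3
tcp_pos: [0.4491, 0.0741, 0.0402]
orientation: [-0.062, -3.139, -0.0]
wrist_force: [0.5, 0.1, 0.5]
grip_width: 0.053
t 9.3 pos [0.4491 0.0741 0.0402] psi 87.7 q6 -1.63 w 0.053 
 ROT [-0.  -0.1 11.7] SHIFT [  -3. -307. -110.]
```

```bash
python3 -m crank '[{"wx":0,"wy":0,"wz":0,"x":0,"y":0,"z":-25,"hand":0},{"wx":0,"wy":0,"wz":0,"x":5,"y":0,"z":-30,"hand":0},{"wx":0,"wy":0,"wz":0,"x":10,"y":-20,"z":-30,"hand":0},{"wx":0,"wy":0,"wz":0,"x":10,"y":-35,"z":-25,"hand":0},{"wx":0,"wy":0,"wz":0,"x":10,"y":-45,"z":-20,"hand":0},{"wx":0,"wy":0,"wz":0,"x":10,"y":-45,"z":-15,"hand":0},{"wx":0,"wy":0,"wz":0,"x":5,"y":-45,"z":-10,"hand":0},{"wx":0,"wy":0,"wz":0,"x":5,"y":-45,"z":0,"hand":0},{"wx":0,"wy":0,"wz":0,"x":0,"y":-40,"z":0,"hand":0},{"wx":0,"wy":0,"wz":0,"x":0,"y":-20,"z":0,"hand":0}]'
python3 -m crank '[{"wx":0,"wy":0,"wz":0,"x":0,"y":-7,"z":0,"hand":0},{"wx":0,"wy":0,"wz":0,"x":0,"y":0,"z":0,"hand":0},{"wx":0,"wy":0,"wz":0,"x":0,"y":0,"z":0,"hand":0},{"wx":0,"wy":0,"wz":0,"x":0,"y":0,"z":0,"hand":0},{"wx":0,"wy":0,"wz":0,"x":0,"y":0,"z":0,"hand":0},{"wx":0,"wy":0,"wz":0,"x":0,"y":0,"z":0,"hand":0},{"wx":0,"wy":0,"wz":0,"x":0,"y":0,"z":0,"hand":0},{"wx":0,"wy":0,"wz":0,"x":0,"y":0,"z":0,"hand":0},{"wx":0,"wy":0,"wz":0,"x":0,"y":0,"z":0,"hand":0},{"wx":0,"wy":0,"wz":0,"x":0,"y":0,"z":0,"hand":0}]'
python3 - <<'E'
from h import *
go(.3773,-.2249,.15,76)
f=wcam(); save(f['image'],'wrist5')
save(cams.grab_frame('top')['image'],'top5')
E
```

```text
t: 10.3
tcp_pos: [0.3825, -0.2211, 0.1958]
orientation: [0.066, 3.14, -0.002]
wrist_force: [-0.2, 0.2, -0.2]
grip_width: 0.088
t: 11.3
tcp_pos: [0.3827, -0.2253, 0.1953]
orientation: [-0.062, -3.141, -0.0]
wrist_force: [-0.8, -0.5, 0.8]
grip_width: 0.0883
t 11.3 pos [ 0.3827 -0.2253  0.1953] psi 87.7 q6 -2.33 w 0.0883 
 ROT [ 0.  -0.  11.7] SHIFT [ 5. -1. 45.]
```

View pics/wrist5.png

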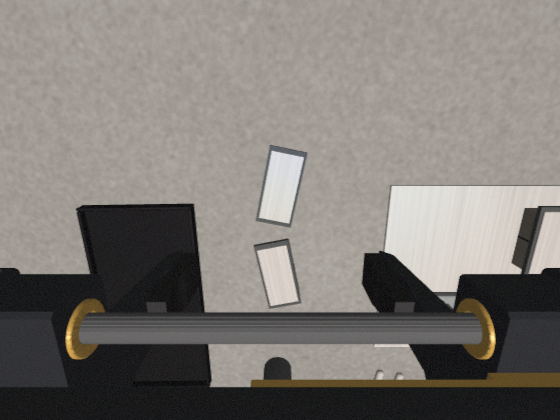

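View pics/top5.png

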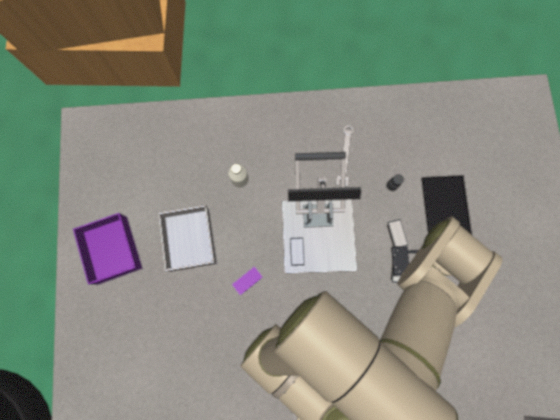

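```bash
cat >> h.py <<'E'
def rect(f,c,z):
    W=ray(f,c,z)[:,:2]; ctr=W.mean(0); e=[np.linalg.norm(W[i]-W[(i+1)%4]) for i in range(4)]
    L=(W[2]-W[1])+(W[3]-W[0]) if e[1]>e[0] else (W[1]-W[0])+(W[2]-W[3])
    a=np.degrees(np.arctan2(L[1],L[0])); a=(a+90)%180-90
    print('ctr',ctr.round(4),'edges',np.round(e,4),'yaw',a.round(1)); return ctr,a
E
python3 - <<'E'
from h import *
f=wcam()
c,a=rect(f,[(271,146),(307,153),(291,227),(257,220)],.024); go(c[0],c[1],.013,a+90)
c,a=rect(f,[(255,243),(287,239),(300,303),(270,307)],.024); go(c[0],c[1],.013,a+90)
print('tray near corners',ray(f,[(79,206),(194,205)],.014).round(4))
ft=cams.grab_frame('top'); print(ray(ft,(396,182),.06))
g=f['image'][120:320,180:380]; save(cv2.resize(g,None,fx=3,fy=3,interpolation=cv2.INTER_CUBIC),'p23')
E
```

```text
ctr [ 0.3752 -0.2227] edges [0.0378 0.0826 0.0385 0.0816] yaw -13.4
t 11.45 pos [ 0.3827 -0.2253  0.1953] psi 87.7 q6 -2.33 w 0.088 
 ROT [ 0.  -0.  11.1] SHIFT [  8.   1. 182.]
ctr [ 0.4777 -0.2301] edges [0.0365 0.0843 0.0366 0.085 ] yaw 8.8
t 11.45 pos [ 0.3827 -0.2253  0.1953] psi 87.7 q6 -2.33 w 0.088 
 ROT [  0.   -0.  -11.1] SHIFT [-93. -19. 182.]
tray near corners [[ 0.3893 -0.4505  0.014 ]
 [ 0.3932 -0.3213  0.014 ]]
[[ 0.63175414 -0.23599635  0.06      ]]
```

View pics/p23.png

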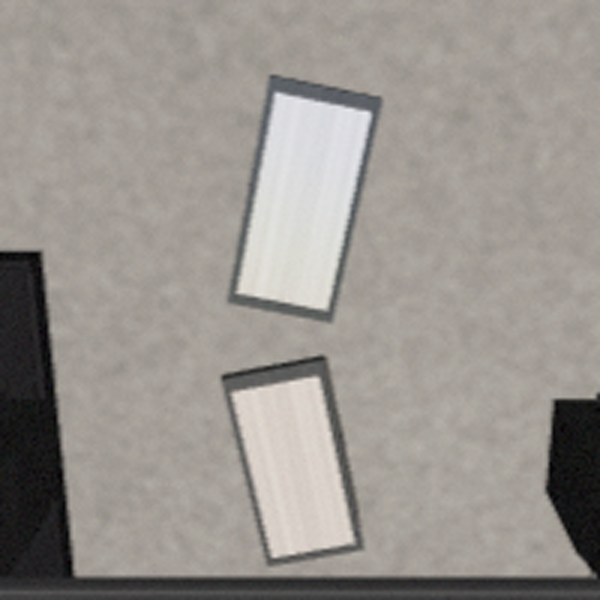

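```bash
python3 -m crank '[{"wx":0,"wy":0,"wz":5.5,"x":0,"y":0,"z":10,"hand":0},{"wx":0,"wy":0,"wz":5.5,"x":0,"y":0,"z":20,"hand":0},{"wx":0,"wy":0,"wz":0,"x":4,"y":1,"z":30,"hand":0},{"wx":0,"wy":0,"wz":0,"x":4,"y":0,"z":35,"hand":0},{"wx":0,"wy":0,"wz":0,"x":0,"y":0,"z":35,"hand":0},{"wx":0,"wy":0,"wz":0,"x":0,"y":0,"z":25,"hand":0},{"wx":0,"wy":0,"wz":0,"x":0,"y":0,"z":15,"hand":0},{"wx":0,"wy":0,"wz":0,"x":0,"y":0,"z":8,"hand":0},{"wx":0,"wy":0,"wz":0,"x":0,"y":0,"z":4,"hand":0},{"wx":0,"wy":0,"wz":0,"x":0,"y":0,"z":0,"hand":0}]'
python3 - <<'E'
from h import *
go(.376,-.223,.013,76.6)
f=wcam(); save(f['image'],'wrist6')
E
```

```text
t: 12.5
tcp_pos: [0.3753, -0.2226, 0.0134]
orientation: [0.363, 3.12, -0.0]
wrist_force: [0.2, -0.2, 0.7]
grip_width: 0.0877
t 12.5 pos [ 0.3753 -0.2226  0.0134] psi 76.7 q6 -2.15 w 0.0877 
 ROT [-0.   0.   0.1] SHIFT [-1. -0.  0.]
```

View pics/wrist6.png

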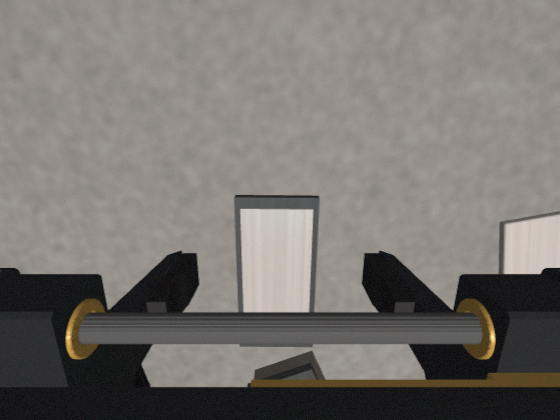

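```bash
python3 -m crank '[{"wx":0,"wy":0,"wz":0,"x":0,"y":0,"z":0,"hand":1},{"wx":0,"wy":0,"wz":0,"x":0,"y":0,"z":0,"hand":1},{"wx":0,"wy":0,"wz":0,"x":0,"y":0,"z":0,"hand":1},{"wx":0,"wy":0,"wz":0,"x":0,"y":0,"z":0,"hand":1},{"wx":0,"wy":0,"wz":0,"x":0,"y":0,"z":0,"hand":1},{"wx":0,"wy":0,"wz":0,"x":0,"y":0,"z":0,"hand":1},{"wx":0,"wy":0,"wz":0,"x":0,"y":0,"z":-5,"hand":1},{"wx":0,"wy":0,"wz":0,"x":0,"y":0,"z":-15,"hand":1},{"wx":0,"wy":0,"wz":-5.5,"x":0,"y":0,"z":-25,"hand":1},{"wx":0,"wy":0,"wz":-5.5,"x":0,"y":0,"z":-25,"hand":1}]'; python3 - <<'E'
from h import *
go(.443,-.0614,.06,87.7)
E
```

```text
t: 13.55
tcp_pos: [0.3748, -0.2221, 0.0841]
orientation: [-0.056, -3.14, -0.002]
wrist_force: [-0.4, 0.1, -1.7]
grip_width: 0.0399
t 13.55 pos [ 0.3748 -0.2221  0.0841] psi 87.9 q6 -2.34 w 0.0399 
 ROT [ 0.1 -0.1  0.2] SHIFT [-62. 163.  24.]
```

```bash
python3 -m crank '[{"wx":0,"wy":0,"wz":0,"x":-4,"y":10,"z":-5,"hand":1},{"wx":0,"wy":0,"wz":0,"x":-10,"y":25,"z":0,"hand":1},{"wx":0,"wy":0,"wz":0,"x":-14,"y":34,"z":0,"hand":1},{"wx":0,"wy":0,"wz":0,"x":-14,"y":36,"z":0,"hand":1},{"wx":0,"wy":0,"wz":0,"x":-12,"y":34,"z":5,"hand":1},{"wx":0,"wy":0,"wz":0,"x":-8,"y":24,"z":10,"hand":1},{"wx":0,"wy":0,"wz":0,"x":0,"y":0,"z":14,"hand":1},{"wx":0,"wy":0,"wz":0,"x":0,"y":0,"z":10,"hand":1},{"wx":0,"wy":0,"wz":0,"x":0,"y":0,"z":0,"hand":1},{"wx":0,"wy":0,"wz":0,"x":0,"y":0,"z":0,"hand":1}]'; python3 - <<'E'
from h import *
go(.443,-.0614,.0195,87.7)
E
```

```text
t: 14.55
tcp_pos: [0.4434, -0.0622, 0.0491]
orientation: [-0.065, -3.14, -0.0]
wrist_force: [-0.2, -0.4, -1.6]
grip_width: 0.0395
t 14.55 pos [ 0.4434 -0.0622  0.0491] psi 87.6 q6 -1.93 w 0.0395 
 ROT [ 0.  -0.  -0.1] SHIFT [ 0.  1. 30.]
```

```bash
python3 -m crank '[{"wx":0,"wy":0,"wz":0,"x":0,"y":1,"z":12,"hand":1},{"wx":0,"wy":0,"wz":0,"x":0,"y":0,"z":10,"hand":1},{"wx":0,"wy":0,"wz":0,"x":0,"y":0,"z":6,"hand":1},{"wx":0,"wy":0,"wz":0,"x":0,"y":0,"z":2,"hand":1},{"wx":0,"wy":0,"wz":0,"x":0,"y":0,"z":0,"hand":1},{"wx":0,"wy":0,"wz":0,"x":0,"y":0,"z":0,"hand":0.4},{"wx":0,"wy":0,"wz":0,"x":0,"y":0,"z":0,"hand":0.4},{"wx":0,"wy":0,"wz":0,"x":0,"y":0,"z":0,"hand":0.4},{"wx":0,"wy":0,"wz":0,"x":0,"y":0,"z":-5,"hand":0.4},{"wx":0,"wy":0,"wz":0,"x":0,"y":0,"z":-20,"hand":0.4}]'; python3 - <<'E'
from h import *
go(.44,-.2301,.15,98.8)
E
```

```text
t: 15.55
tcp_pos: [0.4429, -0.0608, 0.0438]
orientation: [-0.062, -3.138, -0.002]
wrist_force: [0.1, -0.4, 0.9]
grip_width: 0.0529
t 15.55 pos [ 0.4429 -0.0608  0.0438] psi 87.7 q6 -1.93 w 0.0529 
 ROT [  0.1  -0.2 -11.1] SHIFT [  29. -167. -106.]
```

```bash
python3 -m crank '[{"wx":0,"wy":0,"wz":0,"x":0,"y":0,"z":-26,"hand":0.3},{"wx":0,"wy":0,"wz":-5.5,"x":0,"y":0,"z":-30,"hand":0},{"wx":0,"wy":0,"wz":-5.5,"x":0,"y":0,"z":-30,"hand":0},{"wx":0,"wy":0,"wz":0,"x":5,"y":-25,"z":-20,"hand":0},{"wx":0,"wy":0,"wz":0,"x":6,"y":-35,"z":0,"hand":0},{"wx":0,"wy":0,"wz":0,"x":6,"y":-40,"z":0,"hand":0},{"wx":0,"wy":0,"wz":0,"x":6,"y":-40,"z":0,"hand":0},{"wx":0,"wy":0,"wz":0,"x":6,"y":-27,"z":0,"hand":0},{"wx":0,"wy":0,"wz":0,"x":0,"y":0,"z":0,"hand":0},{"wx":0,"wy":0,"wz":0,"x":0,"y":0,"z":0,"hand":0}]'; python3 - <<'E'
from h import *
f=wcam(); save(f['image'],'wrist7'); save(cams.grab_frame('side')['image'],'side7')
go(.479,-.23,.013,98.8)
E
```

```text
t: 16.55
tcp_pos: [0.44, -0.2303, 0.1504]
orientation: [0.237, -3.132, -0.001]
wrist_force: [-0.3, 0.2, -1.0]
grip_width: 0.0879
t 16.65 pos [ 0.4402 -0.2294  0.1505] psi 98.8 q6 -2.44 w 0.0881 
 ROT [ 0. -0. -0.] SHIFT [-38.  -7. 137.]
```

View pics/wrist7.png

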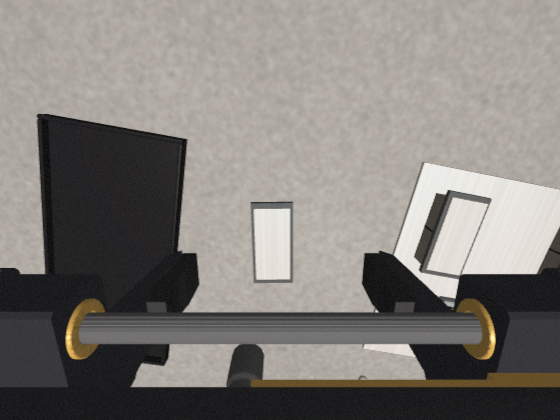

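View pics/side7.png

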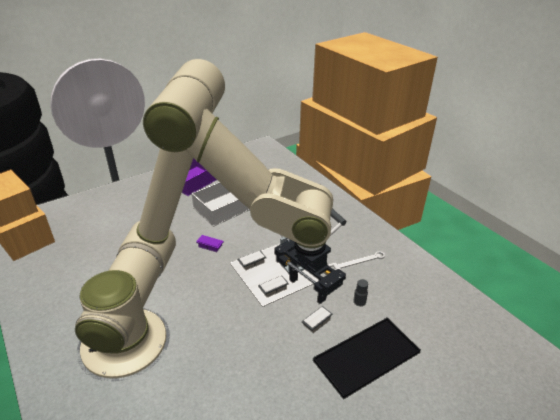

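```bash
python3 - <<'E'
from h import *
f=wcam(); c,a=rect(f,[(251,203),(292.5,203),(293,282),(254,283)],.024); go(c[0],c[1],.013,a+90)
E
```

```text
ctr [ 0.4797 -0.2294] edges [0.0387 0.0827 0.0395 0.0838] yaw 9.6
t 16.7 pos [ 0.4403 -0.2293  0.1505] psi 98.8 q6 -2.44 w 0.0883 
 ROT [ 0.  -0.  -0.8] SHIFT [-39.  -7. 137.]
```

```bash
python3 -m crank '[{"wx":0,"wy":0,"wz":0,"x":-12,"y":-2,"z":15,"hand":0},{"wx":0,"wy":0,"wz":0,"x":-15,"y":-3,"z":25,"hand":0},{"wx":0,"wy":0,"wz":0,"x":-12,"y":-2,"z":30,"hand":0},{"wx":0,"wy":0,"wz":0,"x":0,"y":0,"z":28,"hand":0},{"wx":0,"wy":0,"wz":0,"x":0,"y":0,"z":20,"hand":0},{"wx":0,"wy":0,"wz":0,"x":0,"y":0,"z":12,"hand":0},{"wx":0,"wy":0,"wz":0,"x":0,"y":0,"z":7,"hand":0},{"wx":0,"wy":0,"wz":0,"x":0,"y":0,"z":0,"hand":0},{"wx":0,"wy":0,"wz":0,"x":0,"y":0,"z":0,"hand":0},{"wx":0,"wy":0,"wz":0,"x":0,"y":0,"z":0,"hand":0}]'
python3 - <<'E'
from h import *
f=wcam(); save(f['image'],'wrist8')
go(.4797,-.2294,.013,98.8)
E
```

```text
t: 17.7
tcp_pos: [0.4803, -0.2317, 0.0142]
orientation: [-0.239, 3.131, -0.002]
wrist_force: [1.5, 0.4, -0.8]
grip_width: 0.0882
t 17.75 pos [ 0.4802 -0.2317  0.0141] psi 98.7 q6 -2.39 w 0.0881 
 ROT [-0.1  0.1 -0.1] SHIFT [0. 2. 1.]
```

View pics/wrist8.png

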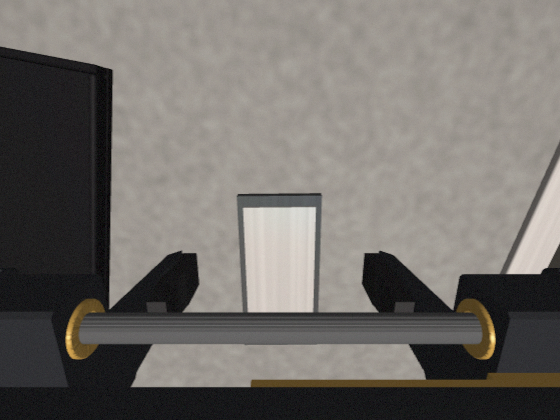

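Centred and thick (fills like the others). Grip, lift.

```bash
python3 -m crank '[{"wx":0,"wy":0,"wz":0,"x":0,"y":1,"z":1,"hand":1},{"wx":0,"wy":0,"wz":0,"x":0,"y":0,"z":0,"hand":1},{"wx":0,"wy":0,"wz":0,"x":0,"y":0,"z":0,"hand":1},{"wx":0,"wy":0,"wz":0,"x":0,"y":0,"z":0,"hand":1},{"wx":0,"wy":0,"wz":0,"x":0,"y":0,"z":0,"hand":1},{"wx":0,"wy":0,"wz":0,"x":0,"y":0,"z":0,"hand":1},{"wx":0,"wy":0,"wz":0,"x":0,"y":0,"z":-5,"hand":1},{"wx":0,"wy":0,"wz":0,"x":0,"y":0,"z":-20,"hand":1},{"wx":0,"wy":0,"wz":5.5,"x":0,"y":0,"z":-30,"hand":1},{"wx":0,"wy":0,"wz":5.5,"x":0,"y":0,"z":-30,"hand":1}]'; python3 - <<'E'
from h import *
go(.446,.0066,.08,87.7)
E
```

```text
t: 18.75
tcp_pos: [0.4793, -0.2302, 0.0981]
orientation: [-0.068, -3.14, -0.002]
wrist_force: [-0.3, -0.4, -3.2]
grip_width: 0.0397
t 18.75 pos [ 0.4793 -0.2302  0.0981] psi 87.5 q6 -2.2 w 0.0397 
 ROT [ 0.1 -0.1 -0.2] SHIFT [ 43. 235.  18.]
```

```bash
python3 -m crank '[{"wx":0,"wy":0,"wz":0,"x":15,"y":10,"z":-20,"hand":1},{"wx":0,"wy":0,"wz":0,"x":20,"y":25,"z":-20,"hand":1},{"wx":0,"wy":0,"wz":0,"x":20,"y":35,"z":0,"hand":1},{"wx":0,"wy":0,"wz":0,"x":20,"y":40,"z":0,"hand":1},{"wx":0,"wy":0,"wz":0,"x":15,"y":40,"z":0,"hand":1},{"wx":0,"wy":0,"wz":0,"x":0,"y":35,"z":0,"hand":1},{"wx":0,"wy":0,"wz":0,"x":0,"y":30,"z":0,"hand":1},{"wx":0,"wy":0,"wz":0,"x":0,"y":20,"z":0,"hand":1},{"wx":0,"wy":0,"wz":0,"x":0,"y":0,"z":0,"hand":1},{"wx":0,"wy":0,"wz":0,"x":0,"y":0,"z":0,"hand":1}]'; python3 - <<'E'
from h import *
f=wcam(); save(f['image'],'wrist9')
go(.446,.0066,.0195,87.7)
E
```

```text
t: 19.75
tcp_pos: [0.3991, 0.0078, 0.1374]
orientation: [0.061, 3.141, -0.0]
wrist_force: [-0.4, 1.0, -2.7]
grip_width: 0.0395
t 19.8 pos [0.3992 0.0073 0.1374] psi 87.7 q6 -1.81 w 0.0397 
 ROT [-0.  0.  0.] SHIFT [-47.   1. 118.]
```

View pics/wrist9.png

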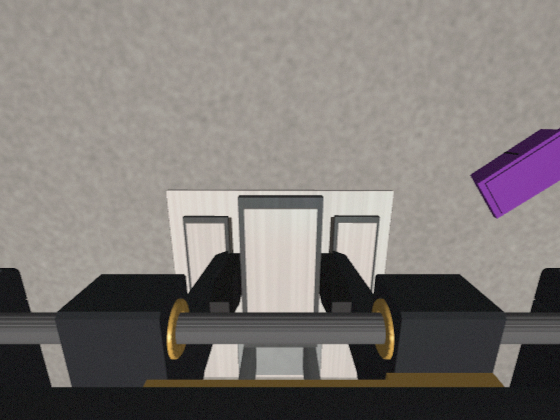

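```bash
python3 - <<'E'
from h import *
f=wcam(); print(ray(f,[(168,191),(392,190.5)],.005).round(4)); print(ray(f,[(184,217),(231,217),(332,216),(379,216)],.029).round(4))
E
```

```text
[[ 0.3823 -0.0966  0.005 ]
 [ 0.3899  0.1141  0.005 ]]
[[ 0.4011 -0.0767  0.029 ]
 [ 0.4027 -0.0352  0.029 ]
 [ 0.4053  0.0539  0.029 ]
 [ 0.4068  0.0953  0.029 ]]
```

```bash
python3 -m crank '[{"wx":0,"wy":0,"wz":0,"x":-10,"y":2,"z":10,"hand":1},{"wx":0,"wy":0,"wz":0,"x":-17,"y":0,"z":15,"hand":1},{"wx":0,"wy":0,"wz":0,"x":-15,"y":0,"z":20,"hand":1},{"wx":0,"wy":0,"wz":0,"x":-5,"y":0,"z":20,"hand":1},{"wx":0,"wy":0,"wz":0,"x":0,"y":0,"z":15,"hand":1},{"wx":0,"wy":0,"wz":0,"x":0,"y":0,"z":8,"hand":1},{"wx":0,"wy":0,"wz":0,"x":0,"y":0,"z":0,"hand":1},{"wx":0,"wy":0,"wz":0,"x":0,"y":0,"z":0,"hand":1},{"wx":0,"wy":0,"wz":0,"x":0,"y":0,"z":0,"hand":1},{"wx":0,"wy":0,"wz":0,"x":0,"y":0,"z":0,"hand":1}]'; python3 - <<'E'
from h import *
f=wcam(); save(f['image'],'wrist10')
go(.446,.0078,.0195,87.7)
E
```

```text
t: 20.85
tcp_pos: [0.4464, 0.0079, 0.0499]
orientation: [0.062, 3.14, -0.001]
wrist_force: [0.7, -0.1, -2.4]
grip_width: 0.0396
t 20.9 pos [0.4464 0.008  0.0498] psi 87.7 q6 -1.78 w 0.0397 
 ROT [-0.   0.1  0. ] SHIFT [ 0. -0. 30.]
```

View pics/wrist10.png

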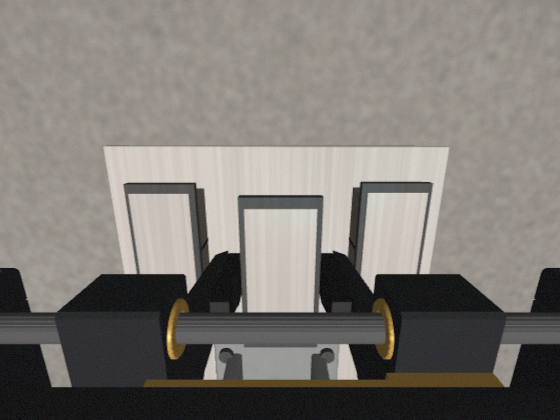

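```bash
python3 -m crank '[{"wx":0,"wy":0,"wz":0,"x":0,"y":0,"z":10,"hand":1},{"wx":0,"wy":0,"wz":0,"x":0,"y":0,"z":10,"hand":1},{"wx":0,"wy":0,"wz":0,"x":0,"y":0,"z":7,"hand":1},{"wx":0,"wy":0,"wz":0,"x":0,"y":0,"z":3,"hand":1},{"wx":0,"wy":0,"wz":0,"x":0,"y":0,"z":0,"hand":1},{"wx":0,"wy":0,"wz":0,"x":0,"y":0,"z":0,"hand":0.46},{"wx":0,"wy":0,"wz":0,"x":0,"y":0,"z":0,"hand":0.46},{"wx":0,"wy":0,"wz":0,"x":0,"y":0,"z":0,"hand":0.46},{"wx":0,"wy":0,"wz":0,"x":0,"y":0,"z":-5,"hand":0.46},{"wx":0,"wy":0,"wz":0,"x":0,"y":0,"z":-20,"hand":0.46}]'; python3 -m crank '[{"wx":0,"wy":0,"wz":0,"x":5,"y":0,"z":-25,"hand":0.46},{"wx":0,"wy":0,"wz":0,"x":10,"y":0,"z":-35,"hand":0.46},{"wx":0,"wy":0,"wz":0,"x":20,"y":0,"z":-35,"hand":0},{"wx":0,"wy":0,"wz":0,"x":20,"y":0,"z":-35,"hand":0},{"wx":0,"wy":0,"wz":0,"x":15,"y":0,"z":-35,"hand":0},{"wx":0,"wy":0,"wz":0,"x":10,"y":0,"z":-35,"hand":0},{"wx":0,"wy":0,"wz":0,"x":0,"y":0,"z":-30,"hand":0},{"wx":0,"wy":0,"wz":0,"x":0,"y":0,"z":-20,"hand":0},{"wx":0,"wy":0,"wz":0,"x":0,"y":0,"z":0,"hand":0},{"wx":0,"wy":0,"wz":0,"x":0,"y":0,"z":0,"hand":0}]'; python3 - <<'E'
from h import *
f=wcam(); save(f['image'],'wrist11'); save(cams.grab_frame('side')['image'],'side11'); save(cams.grab_frame('top')['image'],'top11')
go(.446,.0078,.0195,87.7)
E
```

```text
t: 21.9
tcp_pos: [0.4455, 0.0081, 0.0439]
orientation: [-0.062, -3.138, -0.001]
wrist_force: [-0.6, -1.0, -0.2]
grip_width: 0.0477
t: 22.9
tcp_pos: [0.3659, 0.0113, 0.294]
orientation: [0.062, 3.141, -0.0]
wrist_force: [-0.0, 0.1, -0.3]
grip_width: 0.088
t 23.05 pos [0.3658 0.0113 0.2933] psi 87.7 q6 -1.83 w 0.0881 
 ROT [ 0.  -0.1  0. ] SHIFT [-80.  -0. 274.]
```

View pics/wrist11.png

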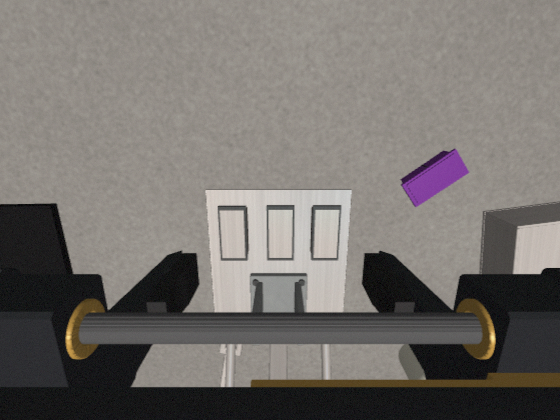

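View pics/side11.png

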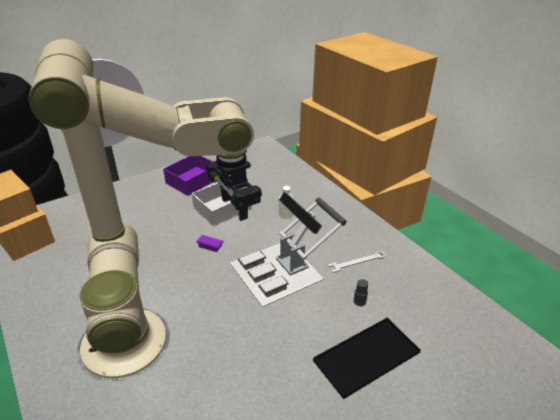

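View pics/top11.png

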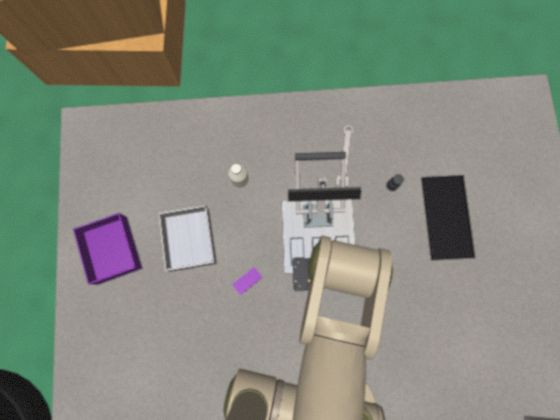

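```bash
python3 -m crank '[{"wx":0,"wy":0,"wz":8.2,"x":0,"y":0,"z":0,"hand":0},{"wx":0,"wy":0,"wz":8.2,"x":0,"y":0,"z":0,"hand":0},{"wx":0,"wy":0,"wz":8.2,"x":0,"y":0,"z":0,"hand":0},{"wx":0,"wy":0,"wz":8.2,"x":0,"y":0,"z":0,"hand":0},{"wx":0,"wy":0,"wz":8.2,"x":0,"y":0,"z":0,"hand":0},{"wx":0,"wy":0,"wz":8.2,"x":0,"y":0,"z":0,"hand":0.2},{"wx":0,"wy":0,"wz":8.2,"x":0,"y":0,"z":0,"hand":0.3},{"wx":0,"wy":0,"wz":8.2,"x":0,"y":0,"z":0,"hand":0.4},{"wx":0,"wy":0,"wz":8.2,"x":0,"y":0,"z":0,"hand":0.4},{"wx":0,"wy":0,"wz":8.2,"x":0,"y":0,"z":0,"hand":0.4}]'; python3 -m crank '[{"wx":0,"wy":0,"wz":7.7,"x":0,"y":0,"z":0,"hand":0.4},{"wx":0,"wy":0,"wz":0,"x":0,"y":15,"z":0,"hand":0.4},{"wx":0,"wy":0,"wz":0,"x":0,"y":30,"z":0,"hand":0.4},{"wx":0,"wy":0,"wz":0,"x":0,"y":40,"z":0,"hand":0.4},{"wx":0,"wy":0,"wz":0,"x":0,"y":40,"z":0,"hand":0.4},{"wx":0,"wy":0,"wz":0,"x":0,"y":40,"z":0,"hand":0.4},{"wx":0,"wy":0,"wz":0,"x":0,"y":40,"z":0,"hand":0.4},{"wx":0,"wy":0,"wz":0,"x":0,"y":35,"z":0,"hand":0.4},{"wx":0,"wy":0,"wz":0,"x":0,"y":20,"z":0,"hand":0.4},{"wx":0,"wy":0,"wz":0,"x":0,"y":0,"z":0,"hand":0.4}]'; python3 - <<'E'
from h import *
f=wcam(); save(f['image'],'wrist12'); save(cams.grab_frame('side')['image'],'side12'); 
go(.697,-.001,.25,-2)
ft=cams.grab_frame('top');save(ft['image'],'top12')
E
```

```text
t: 24.05
tcp_pos: [0.366, 0.0112, 0.2934]
orientation: [-2.113, -2.322, 0.001]
wrist_force: [-0.8, -0.1, 0.3]
grip_width: 0.0534
t: 25.05
tcp_pos: [0.6275, 0.002, 0.2915]
orientation: [-2.257, -2.181, 0.003]
wrist_force: [-0.7, -0.5, -0.7]
grip_width: 0.0528
t 25.15 pos [0.6256 0.0023 0.2932] psi -2.0 q6 -0.15 w 0.053 
 ROT [-0.1 -0.   0. ] SHIFT [-1. 71. 43.]
```

View pics/wrist12.png

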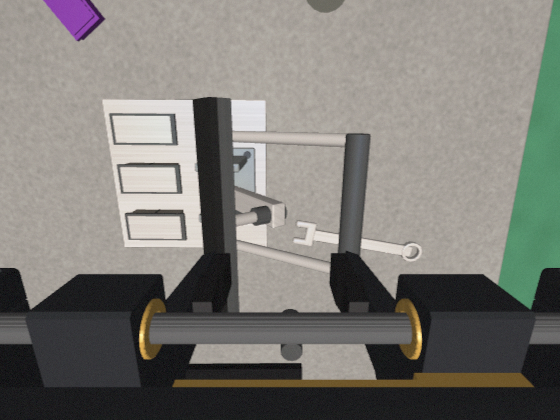

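View pics/side12.png

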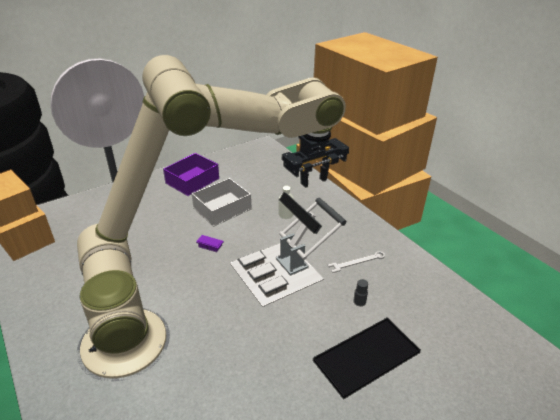

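```bash
python3 - <<'E'
from h import *
f=wcam(); print(ray(f,[(357,137),(354,200),(349,260)],.165).round(4)); 
g=f['image'][150,330:380].mean(1).round(); print(g)
g=f['image'][210,330:380].mean(1).round(); print(g)
print(ray(f,[(233,100),(198,100)],.21).round(3), proj(f,[[.697,-.001,.165]]))
E
```

```text
[[ 0.6948  0.063   0.165 ]
 [ 0.6943  0.0057  0.165 ]
 [ 0.6916 -0.0559  0.165 ]]
[165. 167. 166. 165. 162. 159. 162. 162. 162. 161. 162. 161. 161. 163.
 163. 153. 103.  46.  59.  64.  70.  74.  75.  81.  81.  86.  90.  92.
  95.  99. 100. 102.  93.  93.  90.  90.  84.  86.  80.  75. 109. 149.
 161. 161. 162. 166. 161. 158. 159. 161.]
[167. 167. 166. 166. 164. 165. 163. 160. 158. 159. 159. 142.  86.  54.
  65.  71.  76.  73.  82.  84.  85.  90.  95.  98.  97.  96.  92.  95.
  88.  90.  86.  85.  81.  77.  70. 124. 165. 165. 163. 162. 164. 164.
 159. 157. 158. 160. 163. 163. 165. 167.]
[[0.594 0.094 0.21 ]
 [0.569 0.095 0.21 ]] [[356.61648464 206.76635999]]
```

```bash
python3 -m crank '[{"wx":0,"wy":0,"wz":0,"x":0,"y":15,"z":0,"hand":0.62},{"wx":0,"wy":0,"wz":0,"x":0,"y":20,"z":0,"hand":0.62},{"wx":0,"wy":0,"wz":0,"x":0,"y":20,"z":0,"hand":0.62},{"wx":0,"wy":0,"wz":0,"x":0,"y":15,"z":0,"hand":0.62},{"wx":0,"wy":0,"wz":0,"x":0,"y":0,"z":15,"hand":0.62},{"wx":0,"wy":0,"wz":0,"x":0,"y":0,"z":25,"hand":0.62},{"wx":0,"wy":0,"wz":0,"x":0,"y":0,"z":25,"hand":0.62},{"wx":0,"wy":0,"wz":0,"x":0,"y":0,"z":15,"hand":0.62},{"wx":0,"wy":0,"wz":0,"x":0,"y":0,"z":10,"hand":0.62},{"wx":0,"wy":0,"wz":0,"x":0,"y":0,"z":0,"hand":0.62}]'; python3 - <<'E'
from h import *
f=wcam(); save(f['image'],'wrist13'); save(cams.grab_frame('side')['image'],'side13'); 
go(.694,.001,.155,-2)
E
```

```text
t: 26.25
tcp_pos: [0.6953, -0.0001, 0.2037]
orientation: [-2.258, -2.182, 0.002]
wrist_force: [-0.4, 0.9, 1.2]
grip_width: 0.0335
t 26.35 pos [ 6.961e-01 -2.000e-04  2.055e-01] psi -2.0 q6 -0.14 w 0.0334 
 ROT [0.1 0.  0. ] SHIFT [ 1. -2. 50.]
```

View pics/wrist13.png

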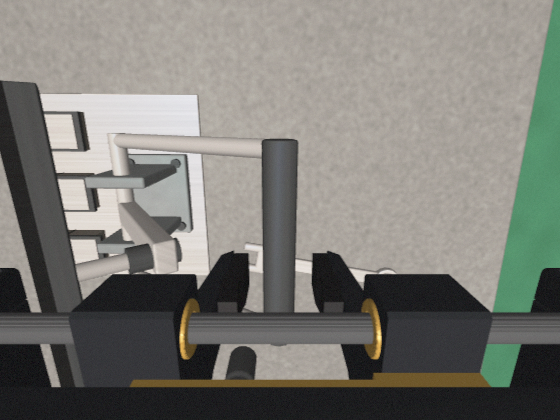

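View pics/side13.png

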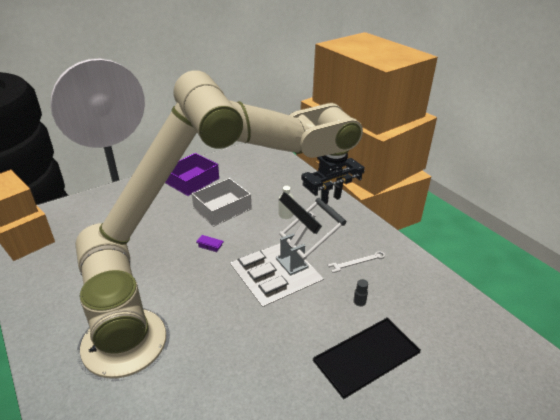

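```bash
python3 -m crank '[{"wx":0,"wy":0,"wz":0,"x":0,"y":0,"z":10,"hand":0.62},{"wx":0,"wy":0,"wz":0,"x":0,"y":0,"z":15,"hand":0.62},{"wx":0,"wy":0,"wz":0,"x":0,"y":0,"z":12,"hand":0.62},{"wx":0,"wy":0,"wz":0,"x":0,"y":0,"z":8,"hand":0.62},{"wx":0,"wy":0,"wz":0,"x":0,"y":0,"z":4,"hand":0.62},{"wx":0,"wy":0,"wz":0,"x":0,"y":0,"z":0,"hand":0.62},{"wx":0,"wy":0,"wz":0,"x":0,"y":0,"z":0,"hand":0.62},{"wx":0,"wy":0,"wz":0,"x":0,"y":0,"z":0,"hand":0.62},{"wx":0,"wy":0,"wz":0,"x":0,"y":0,"z":0,"hand":0.62},{"wx":0,"wy":0,"wz":0,"x":0,"y":0,"z":0,"hand":0.62}]'; python3 - <<'E'
from h import *
print(ctrl.sense()['wrist_force']); go(.680,.001,.174,-2)
E
```

```text
t: 27.35
tcp_pos: [0.6961, -0.0002, 0.1556]
orientation: [2.259, 2.183, 0.0]
wrist_force: [0.4, 0.6, 0.6]
grip_width: 0.0335
[0.38832327 0.61140371 0.58336816]
t 27.35 pos [ 6.961e-01 -2.000e-04  1.556e-01] psi -2.0 q6 -0.14 w 0.0335 
 ROT [0. 0. 0.] SHIFT [  1. -16. -18.]
```

```bash
python3 -m crank '[{"wx":0,"wy":0,"wz":0,"x":0,"y":-10,"z":-8,"hand":0.62},{"wx":0,"wy":0,"wz":0,"x":0,"y":-10,"z":-10,"hand":0.62},{"wx":0,"wy":0,"wz":0,"x":0,"y":-8,"z":-9,"hand":0.62},{"wx":0,"wy":0,"wz":0,"x":0,"y":-8,"z":-9,"hand":0.62},{"wx":0,"wy":0,"wz":0,"x":0,"y":-9,"z":-8,"hand":0.62},{"wx":0,"wy":0,"wz":0,"x":0,"y":-10,"z":-7,"hand":0.62},{"wx":0,"wy":0,"wz":0,"x":0,"y":-10,"z":-6,"hand":0.62},{"wx":0,"wy":0,"wz":0,"x":0,"y":-10,"z":-6,"hand":0.62},{"wx":0,"wy":0,"wz":0,"x":0,"y":0,"z":0,"hand":0.62},{"wx":0,"wy":0,"wz":0,"x":0,"y":0,"z":0,"hand":0.62}]'; python3 - <<'E'
from h import *
f=wcam(); save(f['image'],'wrist14'); save(cams.grab_frame('side')['image'],'side14'); 
go(.620,.001,.219,-2)
E
```

```text
t: 28.35
tcp_pos: [0.6211, 0.0024, 0.2191]
orientation: [2.258, 2.182, 0.002]
wrist_force: [2.5, -0.2, 0.8]
grip_width: 0.0338
t 28.45 pos [0.621  0.0024 0.2181] psi -2.0 q6 -0.15 w 0.0331 
 ROT [-0. -0.  0.] SHIFT [-1. -1. -1.]
```

View pics/side14.png

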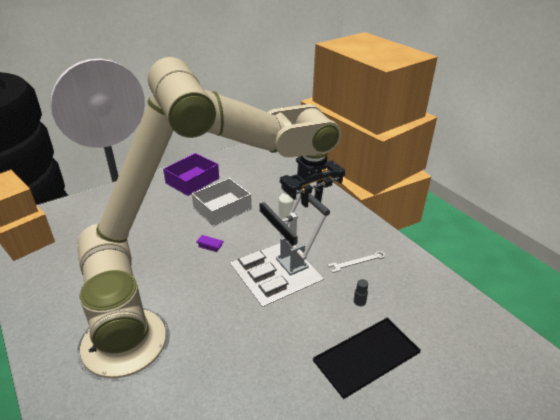

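View pics/wrist14.png

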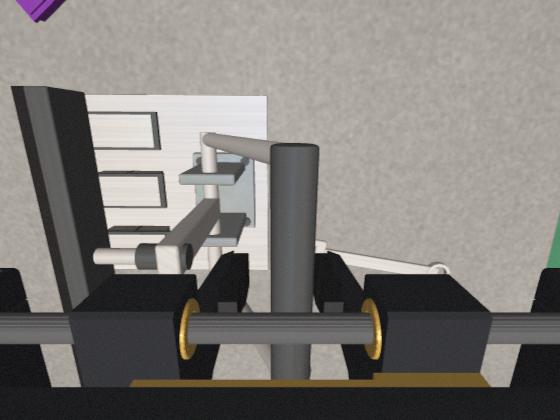

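```bash
python3 -m crank '[{"wx":0,"wy":0,"wz":0,"x":0,"y":-11,"z":-5,"hand":0.62},{"wx":0,"wy":0,"wz":0,"x":0,"y":-12,"z":-4,"hand":0.62},{"wx":0,"wy":0,"wz":0,"x":0,"y":-12,"z":-3,"hand":0.62},{"wx":0,"wy":0,"wz":0,"x":0,"y":-12,"z":-2,"hand":0.62},{"wx":0,"wy":0,"wz":0,"x":0,"y":-12,"z":-2,"hand":0.62},{"wx":0,"wy":0,"wz":0,"x":0,"y":-12,"z":0,"hand":0.62},{"wx":0,"wy":0,"wz":0,"x":0,"y":-12,"z":1,"hand":0.62},{"wx":0,"wy":0,"wz":0,"x":0,"y":-12,"z":1,"hand":0.62},{"wx":0,"wy":0,"wz":0,"x":0,"y":-6,"z":1,"hand":0.62},{"wx":0,"wy":0,"wz":0,"x":0,"y":0,"z":0,"hand":0.62}]'; python3 - <<'E'
from h import *
f=wcam(); save(f['image'],'wrist15'); save(cams.grab_frame('side')['image'],'side15'); 
go(.520,.001,.233,-2)
E
```

```text
t: 29.45
tcp_pos: [0.5194, 0.006, 0.2308]
orientation: [-2.258, -2.182, 0.002]
wrist_force: [0.0, -0.6, -0.7]
grip_width: 0.0335
t 29.55 pos [0.5202 0.0058 0.231 ] psi -2.0 q6 -0.18 w 0.0336 
 ROT [-0.1 -0.   0. ] SHIFT [-5. -0. -2.]
```

View pics/side15.png

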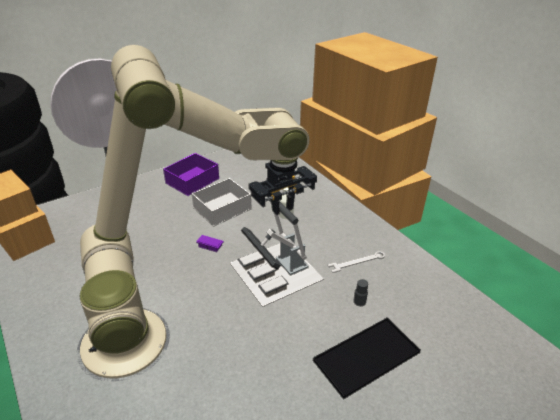

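View pics/wrist15.png

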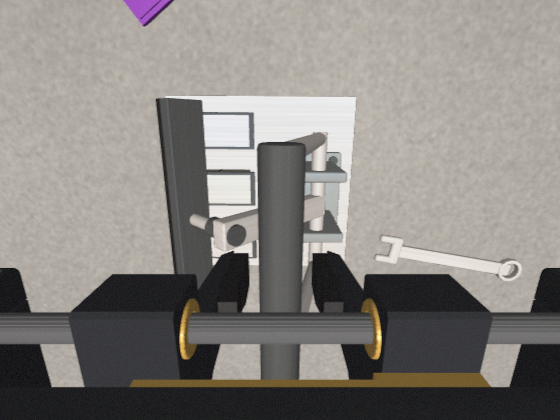

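```bash
python3 -m crank '[{"wx":0,"wy":0,"wz":0,"x":0,"y":0,"z":-20,"hand":0.62},{"wx":0,"wy":0,"wz":0,"x":0,"y":0,"z":-30,"hand":0.62},{"wx":0,"wy":0,"wz":0,"x":0,"y":0,"z":-20,"hand":0.62},{"wx":0,"wy":0,"wz":0,"x":0,"y":0,"z":0,"hand":0.62},{"wx":0,"wy":0,"wz":0,"x":0,"y":0,"z":0,"hand":0.62},{"wx":0,"wy":0,"wz":0,"x":0,"y":0,"z":0,"hand":0.62},{"wx":0,"wy":0,"wz":0,"x":0,"y":0,"z":0,"hand":0.62},{"wx":0,"wy":0,"wz":0,"x":0,"y":0,"z":0,"hand":0.62},{"wx":0,"wy":0,"wz":0,"x":0,"y":0,"z":0,"hand":0.62},{"wx":0,"wy":0,"wz":0,"x":0,"y":0,"z":0,"hand":0.62}]';  python3 -m crank '[{"wx":0,"wy":0,"wz":0,"x":0,"y":0,"z":0,"hand":0.62},{"wx":0,"wy":0,"wz":0,"x":0,"y":0,"z":0,"hand":0.62},{"wx":0,"wy":0,"wz":0,"x":0,"y":0,"z":0,"hand":0.62},{"wx":0,"wy":0,"wz":0,"x":0,"y":0,"z":0,"hand":0.62},{"wx":0,"wy":0,"wz":0,"x":0,"y":0,"z":0,"hand":0.62},{"wx":0,"wy":0,"wz":0,"x":0,"y":0,"z":0,"hand":0.62},{"wx":0,"wy":0,"wz":0,"x":0,"y":0,"z":0,"hand":0.62},{"wx":0,"wy":0,"wz":0,"x":0,"y":0,"z":0,"hand":0.62},{"wx":0,"wy":0,"wz":0,"x":0,"y":0,"z":0,"hand":0.62},{"wx":0,"wy":0,"wz":0,"x":0,"y":0,"z":0,"hand":0.62}]'; python3 - <<'E'
from h import *
f=wcam(); save(f['image'],'wrist16'); save(cams.grab_frame('side')['image'],'side16'); 
go(.520,.001,.3,-2)
E
```

```text
t: 30.55
tcp_pos: [0.5201, 0.0059, 0.3011]
orientation: [-2.259, -2.183, 0.0]
wrist_force: [0.6, 0.8, 0.3]
grip_width: 0.0334
t: 31.55
tcp_pos: [0.5202, 0.0059, 0.3013]
orientation: [-2.259, -2.183, -0.0]
wrist_force: [0.1, -0.0, 0.2]
grip_width: 0.0333
t 31.65 pos [0.5201 0.0059 0.3013] psi -2.0 q6 -0.18 w 0.0336 
 ROT [-0. -0.  0.] SHIFT [-5.  0.  1.]
```

View pics/side16.png

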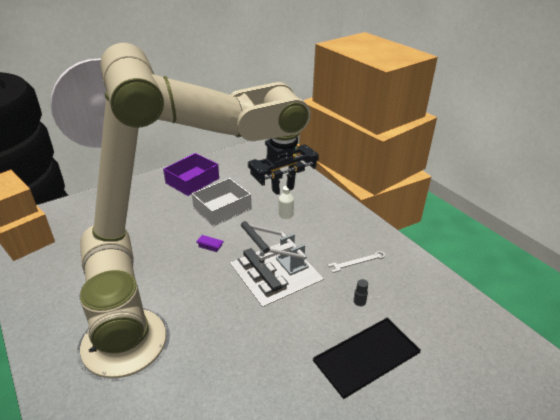

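View pics/wrist16.png

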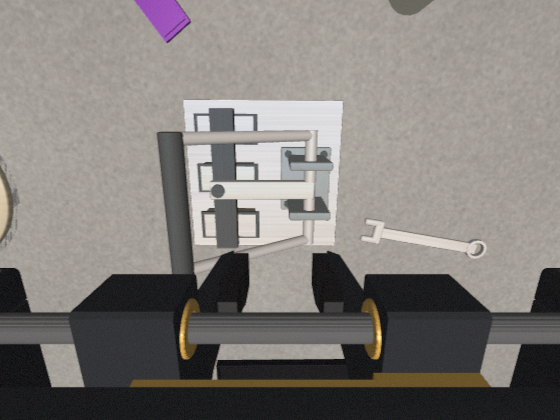

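```bash
python3 - <<'E'
from h import *
f=wcam(); print(ray(f,[(173,137),(177,200)],.171).round(4))
E
python3 -m crank '[{"wx":0,"wy":0,"wz":0,"x":0,"y":-10,"z":0,"hand":0.55},{"wx":0,"wy":0,"wz":0,"x":0,"y":-20,"z":0,"hand":0.55},{"wx":0,"wy":0,"wz":0,"x":0,"y":-25,"z":0,"hand":0.55},{"wx":0,"wy":0,"wz":0,"x":0,"y":-25,"z":0,"hand":0.55},{"wx":0,"wy":0,"wz":0,"x":0,"y":-20,"z":0,"hand":0.55},{"wx":0,"wy":0,"wz":0,"x":0,"y":0,"z":0,"hand":0.55},{"wx":0,"wy":0,"wz":0,"x":0,"y":0,"z":0,"hand":0.55},{"wx":0,"wy":0,"wz":0,"x":0,"y":0,"z":0,"hand":0.55},{"wx":0,"wy":0,"wz":0,"x":0,"y":0,"z":0,"hand":0.55},{"wx":0,"wy":0,"wz":0,"x":0,"y":0,"z":0,"hand":0.55}]'
python3 -m crank '[{"wx":0,"wy":0,"wz":0,"x":0,"y":0,"z":0,"hand":0.55},{"wx":0,"wy":0,"wz":0,"x":0,"y":0,"z":0,"hand":0.55},{"wx":0,"wy":0,"wz":0,"x":0,"y":0,"z":0,"hand":0.55},{"wx":0,"wy":0,"wz":0,"x":0,"y":0,"z":0,"hand":0.55},{"wx":0,"wy":0,"wz":0,"x":0,"y":0,"z":0,"hand":0.55},{"wx":0,"wy":0,"wz":0,"x":0,"y":0,"z":0,"hand":0.55},{"wx":0,"wy":0,"wz":0,"x":0,"y":0,"z":0,"hand":0.55},{"wx":0,"wy":0,"wz":0,"x":0,"y":0,"z":0,"hand":0.55},{"wx":0,"wy":0,"wz":0,"x":0,"y":0,"z":0,"hand":0.55},{"wx":0,"wy":0,"wz":0,"x":0,"y":0,"z":0,"hand":0.55}]'
python3 -m crank '[{"wx":0,"wy":0,"wz":0,"x":0,"y":0,"z":0,"hand":0.55},{"wx":0,"wy":0,"wz":0,"x":0,"y":0,"z":0,"hand":0.55},{"wx":0,"wy":0,"wz":0,"x":0,"y":0,"z":0,"hand":0.55},{"wx":0,"wy":0,"wz":0,"x":0,"y":0,"z":0,"hand":0.55},{"wx":0,"wy":0,"wz":0,"x":0,"y":0,"z":0,"hand":0.55},{"wx":0,"wy":0,"wz":0,"x":0,"y":0,"z":0,"hand":0.55},{"wx":0,"wy":0,"wz":0,"x":0,"y":0,"z":0,"hand":0.55},{"wx":0,"wy":0,"wz":0,"x":0,"y":0,"z":0,"hand":0.55},{"wx":0,"wy":0,"wz":0,"x":0,"y":0,"z":0,"hand":0.55},{"wx":0,"wy":0,"wz":0,"x":0,"y":0,"z":0,"hand":0.55}]'
python3 - <<'E'
from h import *
f=wcam(); save(f['image'],'wrist17'); save(cams.grab_frame('side')['image'],'side17')
go(.42,.006,.16,-2)
E
```

```text
[[0.427  0.0719 0.171 ]
 [0.4229 0.0143 0.171 ]]
t: 32.7
tcp_pos: [0.4206, 0.0093, 0.301]
orientation: [-2.259, -2.183, 0.0]
wrist_force: [-0.6, 0.1, 0.0]
grip_width: 0.0396
t: 33.7
tcp_pos: [0.4202, 0.0093, 0.3013]
orientation: [2.259, 2.183, 0.0]
wrist_force: [-0.2, 1.4, 0.7]
grip_width: 0.0395
t: 34.7
tcp_pos: [0.4202, 0.0093, 0.3013]
orientation: [2.259, 2.183, 0.0]
wrist_force: [-0.6, -0.6, 1.0]
grip_width: 0.0397
t 34.8 pos [0.4202 0.0093 0.3013] psi -2.0 q6 -0.23 w 0.0399 
 ROT [ 0. -0.  0.] SHIFT [ -3.  -0. 141.]
```

View pics/wrist17.png

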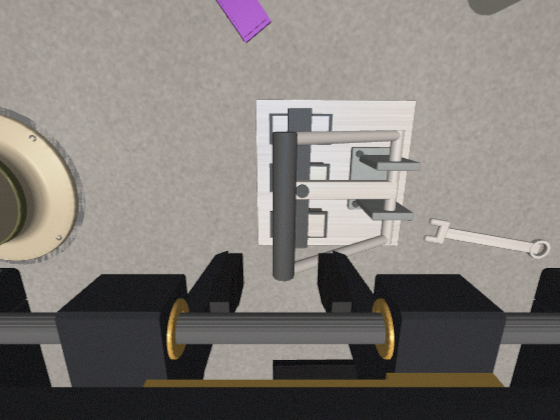

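View pics/side17.png

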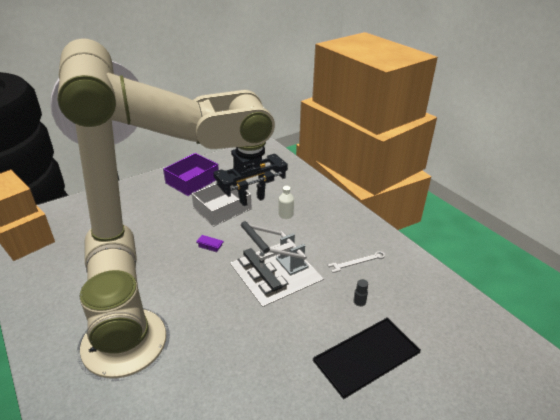

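```bash
python3 - <<'E'
from h import *
f=wcam(); print(ray(f,[(285,140),(284,205),(284,270)],.171).round(4),ray(f,[(302,190)],.08).round(3))
E
python3 -m crank '[{"wx":0,"wy":0,"wz":0,"x":-2,"y":2,"z":15,"hand":0.55},{"wx":0,"wy":0,"wz":0,"x":0,"y":0,"z":25,"hand":0.55},{"wx":0,"wy":0,"wz":0,"x":0,"y":0,"z":30,"hand":0.55},{"wx":0,"wy":0,"wz":0,"x":0,"y":0,"z":25,"hand":0.55},{"wx":0,"wy":0,"wz":0,"x":0,"y":0,"z":10,"hand":0.55},{"wx":0,"wy":0,"wz":0,"x":0,"y":0,"z":0,"hand":0.55},{"wx":0,"wy":0,"wz":0,"x":0,"y":0,"z":0,"hand":0.55},{"wx":0,"wy":0,"wz":0,"x":0,"y":0,"z":0,"hand":0.55},{"wx":0,"wy":0,"wz":0,"x":0,"y":0,"z":0,"hand":0.55},{"wx":0,"wy":0,"wz":0,"x":0,"y":0,"z":0,"hand":0.55}]'
python3 - <<'E'
from h import *
f=wcam(); save(f['image'],'wrist18')
go(.422,.006,.16,-2)
E
```

```text
[[ 0.4263  0.0694  0.171 ]
 [ 0.4237  0.0095  0.171 ]
 [ 0.4216 -0.0587  0.171 ]] [[0.447 0.003 0.08 ]]
t: 35.85
tcp_pos: [0.4223, 0.0072, 0.1968]
orientation: [2.259, 2.182, 0.001]
wrist_force: [-0.2, -1.0, 0.6]
grip_width: 0.0398
t 35.9 pos [0.4223 0.0072 0.1967] psi -2.0 q6 -0.23 w 0.0397 
 ROT [0. 0. 0.] SHIFT [-1. -0. 37.]
```

View pics/wrist18.png

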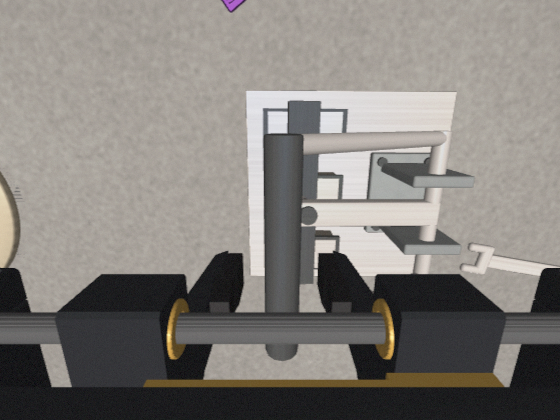

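```bash
python3 -m crank '[{"wx":0,"wy":0,"wz":0,"x":0,"y":1,"z":12,"hand":0.55},{"wx":0,"wy":0,"wz":0,"x":0,"y":0,"z":15,"hand":0.55},{"wx":0,"wy":0,"wz":0,"x":0,"y":0,"z":10,"hand":0.55},{"wx":0,"wy":0,"wz":0,"x":0,"y":0,"z":0,"hand":0.55},{"wx":0,"wy":0,"wz":0,"x":0,"y":5,"z":0,"hand":0.55},{"wx":0,"wy":0,"wz":0,"x":0,"y":6,"z":-4,"hand":0.55},{"wx":0,"wy":0,"wz":0,"x":0,"y":6,"z":-8,"hand":0.55},{"wx":0,"wy":0,"wz":0,"x":0,"y":6,"z":-8,"hand":0.55},{"wx":0,"wy":0,"wz":0,"x":0,"y":6,"z":-6,"hand":0.55},{"wx":0,"wy":0,"wz":0,"x":0,"y":0,"z":0,"hand":0.55}]'
python3 - <<'E'
from h import *
f=wcam(); save(f['image'],'wrist19'); save(cams.grab_frame('side')['image'],'side19')
go(.452,.006,.1855,-2)
E
```

```text
t: 36.9
tcp_pos: [0.4512, 0.0062, 0.1864]
orientation: [-2.257, -2.182, 0.005]
wrist_force: [-11.8, -2.0, 6.4]
grip_width: 0.0398
t 37.0 pos [0.4509 0.0062 0.1861] psi -1.9 q6 -0.21 w 0.0398 
 ROT [-0.2  0.   0.1] SHIFT [-0.  1.  1.]
```

View pics/wrist19.png

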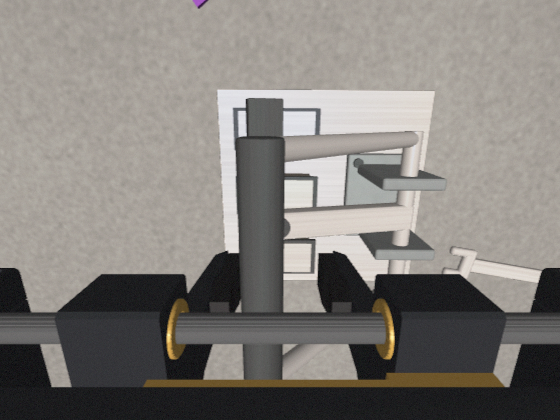

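View pics/side19.png

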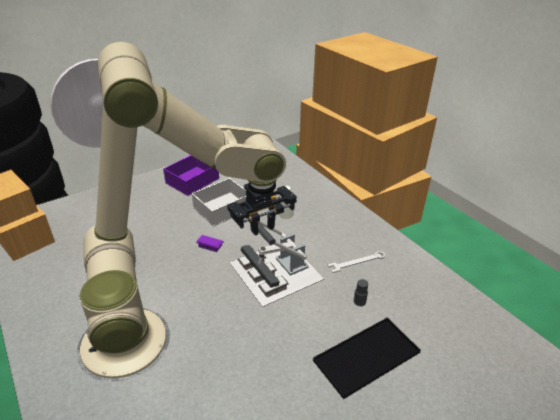

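```bash
python3 -m crank '[{"wx":0,"wy":0,"wz":0,"x":0,"y":8,"z":-7,"hand":0.55},{"wx":0,"wy":0,"wz":0,"x":0,"y":8,"z":-7,"hand":0.55},{"wx":0,"wy":0,"wz":0,"x":0,"y":9,"z":-6,"hand":0.55},{"wx":0,"wy":0,"wz":0,"x":0,"y":9,"z":-6,"hand":0.55},{"wx":0,"wy":0,"wz":0,"x":0,"y":9,"z":-5,"hand":0.55},{"wx":0,"wy":0,"wz":0,"x":0,"y":10,"z":-4,"hand":0.55},{"wx":0,"wy":0,"wz":0,"x":0,"y":10,"z":-4,"hand":0.55},{"wx":0,"wy":0,"wz":0,"x":0,"y":10,"z":-3,"hand":0.55},{"wx":0,"wy":0,"wz":0,"x":0,"y":10,"z":-3,"hand":0.55},{"wx":0,"wy":0,"wz":0,"x":0,"y":10,"z":-2,"hand":0.55}]'
python3 - <<'E'
from h import *
f=wcam(); save(f['image'],'wrist20')
go(.545,.003,.232,-2)
E
```

```text
t: 38.0
tcp_pos: [0.5453, 0.003, 0.2335]
orientation: [2.259, 2.183, -0.001]
wrist_force: [-4.1, -0.8, 2.2]
grip_width: 0.0397
t 38.05 pos [0.5468 0.0028 0.2336] psi -2.0 q6 -0.18 w 0.0398 
 ROT [0.1 0.  0. ] SHIFT [ 0. -2.  2.]
```

View pics/wrist20.png

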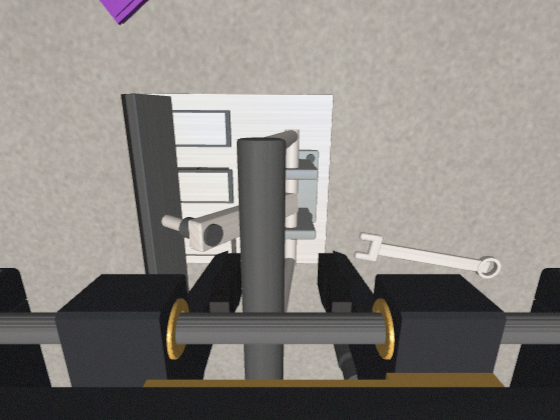

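```bash
python3 -m crank '[{"wx":0,"wy":0,"wz":0,"x":0,"y":10,"z":-1,"hand":0.55},{"wx":0,"wy":0,"wz":0,"x":0,"y":11,"z":0,"hand":0.55},{"wx":0,"wy":0,"wz":0,"x":0,"y":12,"z":1,"hand":0.55},{"wx":0,"wy":0,"wz":0,"x":0,"y":12,"z":2,"hand":0.55},{"wx":0,"wy":0,"wz":0,"x":0,"y":12,"z":3,"hand":0.55},{"wx":0,"wy":0,"wz":0,"x":0,"y":12,"z":4,"hand":0.55},{"wx":0,"wy":0,"wz":0,"x":0,"y":12,"z":5,"hand":0.55},{"wx":0,"wy":0,"wz":0,"x":0,"y":11,"z":5,"hand":0.55},{"wx":0,"wy":0,"wz":0,"x":0,"y":11,"z":6,"hand":0.55},{"wx":0,"wy":0,"wz":0,"x":0,"y":10,"z":6,"hand":0.55}]'
python3 - <<'E'
from h import *
f=wcam(); save(f['image'],'wrist21')
go(.682,-.001,.1855,-2)
E
```

```text
t: 39.05
tcp_pos: [0.6589, -0.0009, 0.2007]
orientation: [2.259, 2.183, 0.0]
wrist_force: [-0.5, -0.3, 0.4]
grip_width: 0.0395
t 39.1 pos [ 0.6596 -0.001   0.1993] psi -2.0 q6 -0.15 w 0.0397 
 ROT [-0.1 -0.   0. ] SHIFT [ 1. 22. 14.]
```

View pics/wrist21.png

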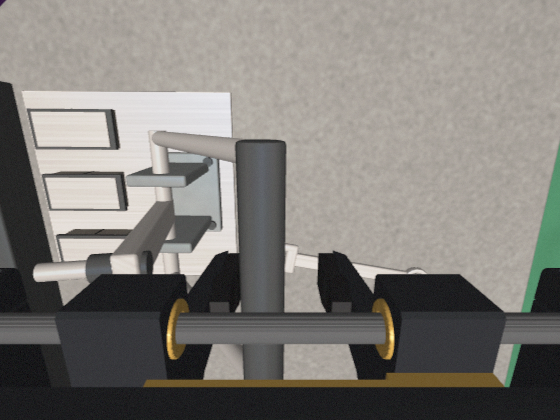

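```bash
python3 -m crank '[{"wx":0,"wy":0,"wz":0,"x":0,"y":8,"z":4,"hand":0.55},{"wx":0,"wy":0,"wz":0,"x":0,"y":7,"z":5,"hand":0.55},{"wx":0,"wy":0,"wz":0,"x":0,"y":7,"z":6,"hand":0.55},{"wx":0,"wy":0,"wz":0,"x":0,"y":7,"z":7,"hand":0.55},{"wx":0,"wy":0,"wz":0,"x":0,"y":6,"z":7,"hand":0.55},{"wx":0,"wy":0,"wz":0,"x":0,"y":5,"z":6,"hand":0.55},{"wx":0,"wy":0,"wz":0,"x":0,"y":4,"z":4,"hand":0.55},{"wx":0,"wy":0,"wz":0,"x":0,"y":0,"z":0,"hand":0.55},{"wx":0,"wy":0,"wz":0,"x":0,"y":0,"z":0,"hand":0.55},{"wx":0,"wy":0,"wz":0,"x":0,"y":0,"z":0,"hand":0.55}]'
python3 - <<'E'
from h import *
f=wcam(); save(f['image'],'wrist22');save(cams.grab_frame('side')['image'],'side22')
go(.682,-.001,.25,-2)
E
```

```text
t: 40.1
tcp_pos: [0.702, -0.0024, 0.1628]
orientation: [2.259, 2.183, 0.001]
wrist_force: [0.2, 0.6, 0.5]
grip_width: 0.0398
t 40.2 pos [ 0.7019 -0.0024  0.1628] psi -2.0 q6 -0.14 w 0.0397 
 ROT [0. 0. 0.] SHIFT [  1. -20. -87.]
```

View pics/wrist22.png

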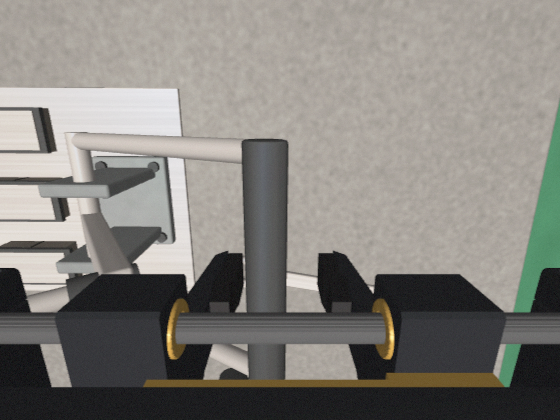

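View pics/side22.png

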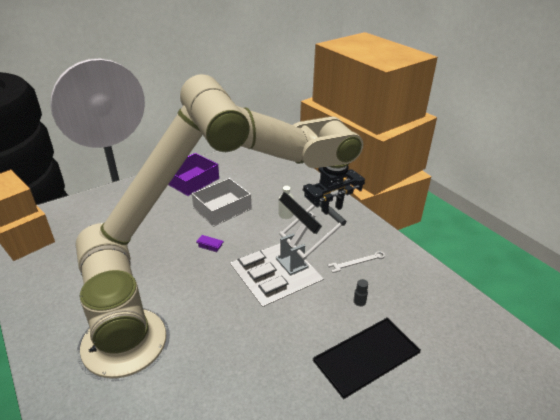

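```bash
python3 -m crank '[{"wx":0,"wy":0,"wz":0,"x":0,"y":0,"z":-15,"hand":0.55},{"wx":0,"wy":0,"wz":0,"x":0,"y":0,"z":-30,"hand":0.55},{"wx":0,"wy":0,"wz":0,"x":0,"y":0,"z":-35,"hand":0.55},{"wx":0,"wy":0,"wz":0,"x":0,"y":0,"z":-35,"hand":0.55},{"wx":0,"wy":0,"wz":0,"x":0,"y":-15,"z":-20,"hand":0},{"wx":0,"wy":0,"wz":0,"x":0,"y":-30,"z":0,"hand":0},{"wx":0,"wy":0,"wz":0,"x":0,"y":-40,"z":0,"hand":0},{"wx":0,"wy":0,"wz":0,"x":0,"y":-40,"z":0,"hand":0},{"wx":0,"wy":0,"wz":0,"x":0,"y":-40,"z":0,"hand":0},{"wx":0,"wy":0,"wz":0,"x":0,"y":-40,"z":0,"hand":0}]'
python3 -m crank '[{"wx":0,"wy":0,"wz":0,"x":0,"y":-40,"z":0,"hand":0},{"wx":0,"wy":0,"wz":0,"x":0,"y":-40,"z":0,"hand":0},{"wx":0,"wy":0,"wz":0,"x":0,"y":-30,"z":0,"hand":0},{"wx":0,"wy":0,"wz":-8.2,"x":0,"y":0,"z":0,"hand":0},{"wx":0,"wy":0,"wz":-8.2,"x":0,"y":0,"z":0,"hand":0},{"wx":0,"wy":0,"wz":-8.2,"x":0,"y":0,"z":0,"hand":0},{"wx":0,"wy":0,"wz":-8.2,"x":0,"y":0,"z":0,"hand":0},{"wx":0,"wy":0,"wz":-8.2,"x":0,"y":0,"z":0,"hand":0},{"wx":0,"wy":0,"wz":-8.2,"x":0,"y":0,"z":0,"hand":0},{"wx":0,"wy":0,"wz":-8.2,"x":0,"y":0,"z":0,"hand":0}]'
python3 -m crank '[{"wx":0,"wy":0,"wz":-8.2,"x":0,"y":0,"z":0,"hand":0},{"wx":0,"wy":0,"wz":-8.2,"x":0,"y":0,"z":0,"hand":0},{"wx":0,"wy":0,"wz":-8.2,"x":0,"y":0,"z":0,"hand":0},{"wx":0,"wy":0,"wz":-7.7,"x":0,"y":0,"z":0,"hand":0},{"wx":0,"wy":0,"wz":0,"x":0,"y":0,"z":20,"hand":0},{"wx":0,"wy":0,"wz":0,"x":0,"y":0,"z":30,"hand":0},{"wx":0,"wy":0,"wz":0,"x":0,"y":0,"z":30,"hand":0},{"wx":0,"wy":0,"wz":0,"x":0,"y":0,"z":20,"hand":0},{"wx":0,"wy":0,"wz":0,"x":0,"y":0,"z":0,"hand":0},{"wx":0,"wy":0,"wz":0,"x":0,"y":0,"z":0,"hand":0}]'
python3 - <<'E'
from h import *
f=wcam(); save(f['image'],'wrist23');save(cams.grab_frame('side')['image'],'side23')
go(.446,-.061,.02,87.7)
E
```

```text
t: 41.2
tcp_pos: [0.4952, 0.0049, 0.2976]
orientation: [2.259, 2.182, 0.001]
wrist_force: [0.2, 0.2, 0.4]
grip_width: 0.0859
t: 42.2
tcp_pos: [0.387, 0.0085, 0.2976]
orientation: [0.924, 3.002, 0.0]
wrist_force: [-1.0, -0.3, -0.4]
grip_width: 0.0879
t: 43.2
tcp_pos: [0.3874, 0.0084, 0.1981]
orientation: [0.062, 3.14, -0.0]
wrist_force: [-0.6, -0.4, -0.1]
grip_width: 0.088
t 43.3 pos [0.3877 0.0083 0.1985] psi 87.7 q6 -1.82 w 0.0884 
 ROT [-0.   0.1  0. ] SHIFT [-61. -67. 179.]
```

View pics/wrist23.png

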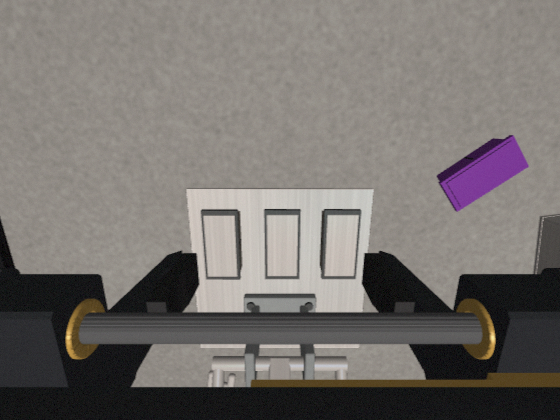

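View pics/side23.png

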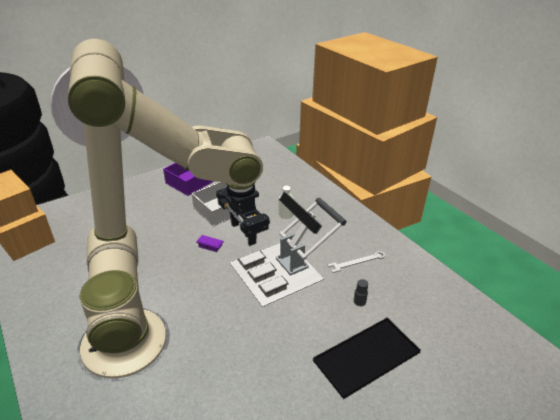

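```bash
python3 - <<'E'
from h import *
f=wcam(); 
rect(f,[(202,210),(239,210),(240,278),(206,278)],.029);rect(f,[(264.5,209),(300,209),(299.5,278),(264.5,278)],.029);rect(f,[(322,209),(360,209),(357,278),(323,278)],.029)
g=f['image'][190:300,185:375]; save(cv2.resize(g,None,fx=4,fy=4,interpolation=cv2.INTER_CUBIC),'bz2')
E
```

```text
ctr [ 0.4436 -0.0587] edges [0.0402 0.0828 0.0397 0.0828] yaw -3.5
ctr [0.4456 0.0093] edges [0.0386 0.0839 0.0409 0.0839] yaw -2.3
ctr [0.4482 0.075 ] edges [0.0413 0.0839 0.0397 0.084 ] yaw 0.4
```

View pics/bz2.png

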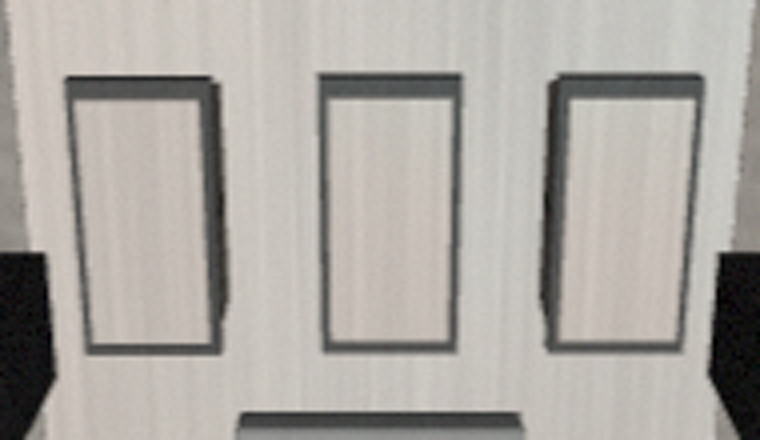

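```bash
python3 -m crank '[{"wx":0,"wy":0,"wz":0,"x":-5,"y":-12,"z":10,"hand":0.41},{"wx":0,"wy":0,"wz":0,"x":-15,"y":-20,"z":20,"hand":0.41},{"wx":0,"wy":0,"wz":0,"x":-20,"y":-20,"z":30,"hand":0.41},{"wx":0,"wy":0,"wz":0,"x":-18,"y":-14,"z":30,"hand":0.41},{"wx":0,"wy":0,"wz":0,"x":0,"y":0,"z":30,"hand":0.41},{"wx":0,"wy":0,"wz":0,"x":0,"y":0,"z":15,"hand":0.41},{"wx":0,"wy":0,"wz":0,"x":0,"y":0,"z":0,"hand":0.41},{"wx":0,"wy":0,"wz":0,"x":0,"y":0,"z":0,"hand":0.41},{"wx":0,"wy":0,"wz":0,"x":0,"y":0,"z":0,"hand":0.41},{"wx":0,"wy":0,"wz":0,"x":0,"y":0,"z":0,"hand":0.41}]'
python3 - <<'E'
from h import *
f=wcam(); save(f['image'],'wrist24')
go(.4432,-.0605,.0195,87.5)
E
```

```text
t: 44.35
tcp_pos: [0.4429, -0.06, 0.0632]
orientation: [0.062, 3.139, -0.001]
wrist_force: [-0.4, -1.1, 0.3]
grip_width: 0.0521
t 44.4 pos [ 0.4428 -0.0599  0.0631] psi 87.7 q6 -1.93 w 0.0522 
 ROT [-0.   0.1  0.2] SHIFT [-0. -1. 44.]
```

View pics/wrist24.png

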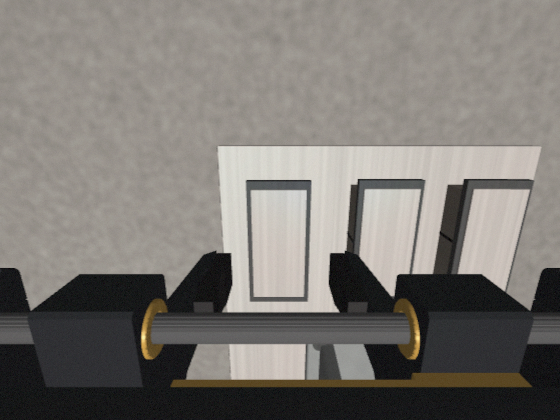

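```bash
python3 -m crank '[{"wx":0,"wy":0,"wz":0,"x":0,"y":-1,"z":12,"hand":0.41},{"wx":0,"wy":0,"wz":0,"x":0,"y":0,"z":15,"hand":0.41},{"wx":0,"wy":0,"wz":0,"x":0,"y":0,"z":10,"hand":0.41},{"wx":0,"wy":0,"wz":0,"x":0,"y":0,"z":6,"hand":0.41},{"wx":0,"wy":0,"wz":0,"x":0,"y":0,"z":0,"hand":0.41},{"wx":0,"wy":0,"wz":0,"x":0,"y":0,"z":0,"hand":1},{"wx":0,"wy":0,"wz":0,"x":0,"y":0,"z":0,"hand":1},{"wx":0,"wy":0,"wz":0,"x":0,"y":0,"z":0,"hand":1},{"wx":0,"wy":0,"wz":0,"x":0,"y":0,"z":0,"hand":1},{"wx":0,"wy":0,"wz":0,"x":0,"y":0,"z":0,"hand":1}]'
python3 -m crank '[{"wx":0,"wy":0,"wz":0,"x":0,"y":0,"z":-8,"hand":1},{"wx":0,"wy":0,"wz":0,"x":0,"y":0,"z":-20,"hand":1},{"wx":0,"wy":0,"wz":0,"x":5,"y":0,"z":-30,"hand":1},{"wx":0,"wy":0,"wz":0,"x":15,"y":0,"z":-30,"hand":1},{"wx":0,"wy":0,"wz":0,"x":15,"y":-10,"z":-30,"hand":1},{"wx":0,"wy":0,"wz":0,"x":10,"y":-30,"z":-15,"hand":1},{"wx":0,"wy":0,"wz":0,"x":0,"y":-40,"z":0,"hand":1},{"wx":0,"wy":0,"wz":0,"x":0,"y":-40,"z":0,"hand":1},{"wx":0,"wy":0,"wz":0,"x":0,"y":-20,"z":0,"hand":1},{"wx":0,"wy":0,"wz":0,"x":0,"y":0,"z":0,"hand":1}]'
python3 - <<'E'
from h import *
f=wcam(); save(f['image'],'wrist25'); save(cams.grab_frame('side')['image'],'side25')
go(.4432,-.35,.1,-1.6)
E
```

```text
t: 45.4
tcp_pos: [0.4427, -0.0609, 0.0197]
orientation: [0.062, 3.14, -0.001]
wrist_force: [-0.6, 0.8, 5.7]
grip_width: 0.0395
t: 46.4
tcp_pos: [0.3916, -0.2008, 0.1524]
orientation: [-0.067, -3.141, 0.0]
wrist_force: [0.2, 0.8, -3.1]
grip_width: 0.0397
t 46.5 pos [ 0.3915 -0.1982  0.1522] psi 87.7 q6 -2.27 w 0.04 
 ROT [ 0.  -0.1 89.3] SHIFT [-150.   56.   52.]
```

View pics/wrist25.png

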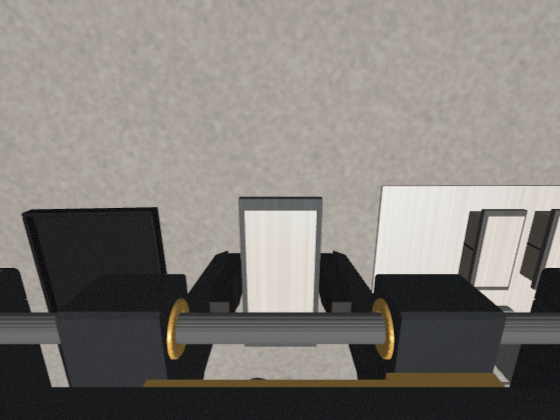

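View pics/side25.png

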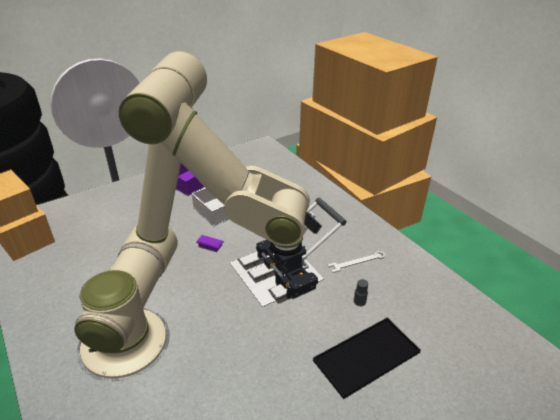

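```bash
python3 -m crank '[{"wx":0,"wy":0,"wz":8.1,"x":0,"y":0,"z":0,"hand":1},{"wx":0,"wy":0,"wz":8.1,"x":0,"y":0,"z":0,"hand":1},{"wx":0,"wy":0,"wz":8.1,"x":0,"y":0,"z":0,"hand":1},{"wx":0,"wy":0,"wz":8.1,"x":0,"y":0,"z":0,"hand":1},{"wx":0,"wy":0,"wz":8.1,"x":0,"y":0,"z":0,"hand":1},{"wx":0,"wy":0,"wz":8.1,"x":0,"y":0,"z":0,"hand":1},{"wx":0,"wy":0,"wz":8.1,"x":0,"y":0,"z":0,"hand":1},{"wx":0,"wy":0,"wz":8.1,"x":0,"y":0,"z":0,"hand":1},{"wx":0,"wy":0,"wz":8.1,"x":0,"y":0,"z":0,"hand":1},{"wx":0,"wy":0,"wz":8.1,"x":0,"y":0,"z":0,"hand":1}]'
python3 -m crank '[{"wx":0,"wy":0,"wz":8.3,"x":-10,"y":0,"z":0,"hand":1},{"wx":0,"wy":0,"wz":0,"x":-25,"y":15,"z":0,"hand":1},{"wx":0,"wy":0,"wz":0,"x":-30,"y":25,"z":0,"hand":1},{"wx":0,"wy":0,"wz":0,"x":-30,"y":30,"z":0,"hand":1},{"wx":0,"wy":0,"wz":0,"x":-30,"y":35,"z":0,"hand":1},{"wx":0,"wy":0,"wz":0,"x":-20,"y":30,"z":0,"hand":1},{"wx":0,"wy":0,"wz":0,"x":-10,"y":20,"z":0,"hand":1},{"wx":0,"wy":0,"wz":0,"x":0,"y":10,"z":0,"hand":1},{"wx":0,"wy":0,"wz":0,"x":0,"y":0,"z":0,"hand":1},{"wx":0,"wy":0,"wz":0,"x":0,"y":0,"z":0,"hand":1}]'
python3 - <<'E'
from h import *
f=wcam(); save(f['image'],'wrist26')
go(.5915,-.392,.0185,-1.6)
ft=cams.grab_frame('top'); save(ft['image'],'top26')
E
```

```text
t: 47.5
tcp_pos: [0.3918, -0.1972, 0.1523]
orientation: [-2.091, -2.343, -0.0]
wrist_force: [-0.1, -0.9, -2.4]
grip_width: 0.0397
t: 48.5
tcp_pos: [0.5537, -0.3568, 0.1523]
orientation: [-2.249, -2.191, 0.0]
wrist_force: [-1.0, -1.2, -1.4]
grip_width: 0.0394
t 48.55 pos [ 0.5535 -0.3571  0.1525] psi -1.5 q6 -0.73 w 0.0394 
 ROT [-0.  -0.   0.1] SHIFT [-34.  39. 134.]
```

View pics/wrist26.png

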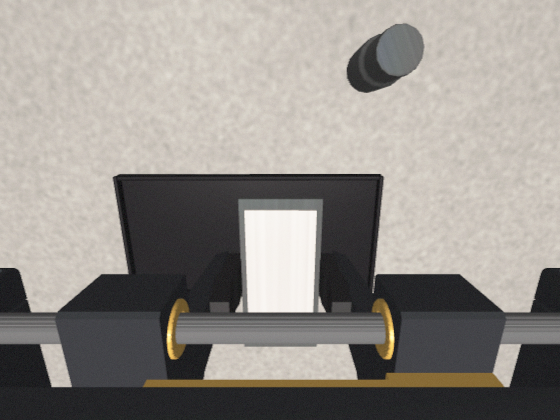

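```bash
python3 - <<'E'
from h import *
f=wcam(); g=f['image'][160:300,105:395]; save(cv2.resize(g,None,fx=2.7,fy=2.7,interpolation=cv2.INTER_CUBIC),'trz')
W=ray(f,[(115,176.5),(382,175)],.014); print(W.round(4), np.linalg.norm(W[1]-W[0]))
E
```

```text
[[ 0.3971 -0.3272  0.014 ]
 [ 0.6504 -0.3324  0.014 ]] 0.25335095202169505
```

View pics/trz.png

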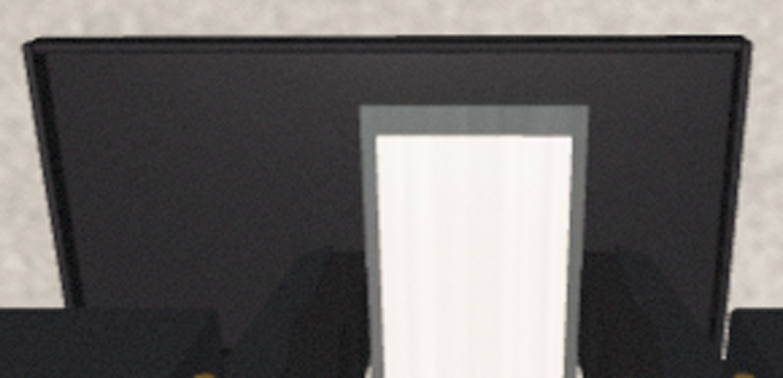

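```bash
python3 -m crank '[{"wx":0,"wy":0,"wz":0,"x":-12,"y":12,"z":0,"hand":1},{"wx":0,"wy":0,"wz":0,"x":-14,"y":15,"z":10,"hand":1},{"wx":0,"wy":0,"wz":0,"x":-10,"y":10,"z":20,"hand":1},{"wx":0,"wy":0,"wz":0,"x":0,"y":0,"z":25,"hand":1},{"wx":0,"wy":0,"wz":0,"x":0,"y":0,"z":25,"hand":1},{"wx":0,"wy":0,"wz":0,"x":0,"y":0,"z":20,"hand":1},{"wx":0,"wy":0,"wz":0,"x":0,"y":0,"z":0,"hand":1},{"wx":0,"wy":0,"wz":0,"x":0,"y":0,"z":0,"hand":1},{"wx":0,"wy":0,"wz":0,"x":0,"y":0,"z":0,"hand":1},{"wx":0,"wy":0,"wz":0,"x":0,"y":0,"z":0,"hand":1}]'
python3 - <<'E'
from h import *
f=wcam(); save(f['image'],'wrist27')
go(.590,-.394,.0195,-1.6)
E
```

```text
t: 49.65
tcp_pos: [0.5904, -0.3957, 0.0538]
orientation: [2.25, 2.189, 0.0]
wrist_force: [-0.5, -0.6, -1.6]
grip_width: 0.0395
t 49.7 pos [ 0.5904 -0.3955  0.0536] psi -1.6 q6 -0.73 w 0.0398 
 ROT [0.1 0.1 0. ] SHIFT [ 2. -0. 34.]
```

View pics/wrist27.png

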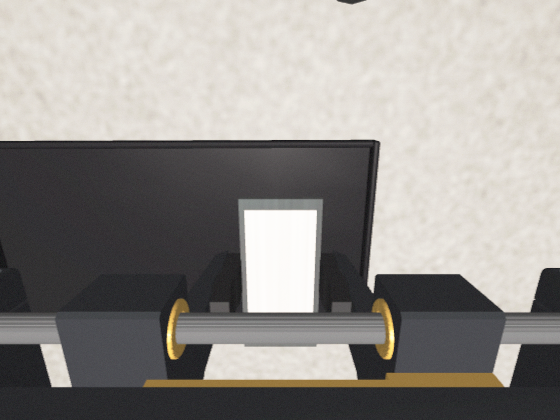

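```bash
python3 -m crank '[{"wx":0,"wy":0,"wz":0,"x":0,"y":0,"z":12,"hand":1},{"wx":0,"wy":0,"wz":0,"x":0,"y":0,"z":12,"hand":1},{"wx":0,"wy":0,"wz":0,"x":0,"y":0,"z":7,"hand":1},{"wx":0,"wy":0,"wz":0,"x":0,"y":0,"z":3,"hand":1},{"wx":0,"wy":0,"wz":0,"x":0,"y":0,"z":0,"hand":1},{"wx":0,"wy":0,"wz":0,"x":0,"y":0,"z":0,"hand":0.42},{"wx":0,"wy":0,"wz":0,"x":0,"y":0,"z":0,"hand":0.42},{"wx":0,"wy":0,"wz":0,"x":0,"y":0,"z":0,"hand":0.42},{"wx":0,"wy":0,"wz":0,"x":0,"y":0,"z":-5,"hand":0.42},{"wx":0,"wy":0,"wz":0,"x":0,"y":0,"z":-20,"hand":0.42}]'
python3 -m crank '[{"wx":0,"wy":0,"wz":0,"x":0,"y":0,"z":-30,"hand":0.42},{"wx":0,"wy":0,"wz":0,"x":0,"y":0,"z":-35,"hand":0.42},{"wx":0,"wy":0,"wz":0,"x":10,"y":-15,"z":-35,"hand":0.42},{"wx":0,"wy":0,"wz":0,"x":25,"y":-30,"z":-10,"hand":0.42},{"wx":0,"wy":0,"wz":0,"x":35,"y":-35,"z":0,"hand":0.42},{"wx":0,"wy":0,"wz":0,"x":35,"y":-35,"z":0,"hand":0.42},{"wx":0,"wy":0,"wz":0,"x":35,"y":-35,"z":0,"hand":0.42},{"wx":0,"wy":0,"wz":0,"x":30,"y":-30,"z":0,"hand":0.42},{"wx":0,"wy":0,"wz":0,"x":10,"y":-15,"z":0,"hand":0.42},{"wx":0,"wy":0,"wz":0,"x":0,"y":0,"z":0,"hand":0.42}]'
python3 - <<'E'
from h import *
ft=cams.grab_frame('top'); save(ft['image'],'top28'); save(cams.grab_frame('side')['image'],'side28')
go(.39,.009,.15,87.7)
E
```

```text
t: 50.7
tcp_pos: [0.5893, -0.3946, 0.0417]
orientation: [-2.249, -2.188, 0.0]
wrist_force: [-0.1, 0.1, -0.4]
grip_width: 0.0511
t: 51.7
tcp_pos: [0.3989, -0.2087, 0.1541]
orientation: [2.251, 2.191, 0.0]
wrist_force: [-0.2, -0.3, 0.1]
grip_width: 0.0511
t 51.8 pos [ 0.4008 -0.2107  0.1539] psi -1.6 q6 -0.72 w 0.0508 
 ROT [  0.    0.1 -89.3] SHIFT [ 20. 219.   4.]
```

View pics/side28.png

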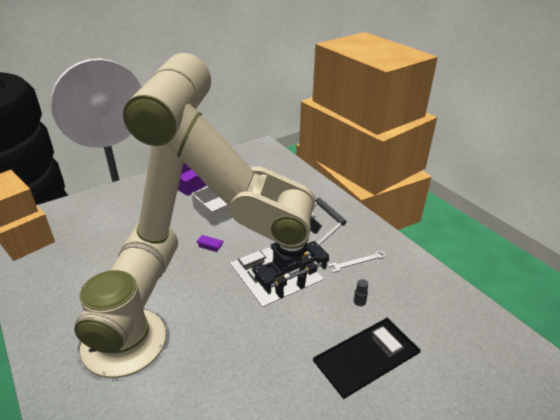

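Pad 1 lies in the tray. Back for the middle pad.

```bash
python3 -m crank '[{"wx":0,"wy":0,"wz":-8.1,"x":0,"y":0,"z":0,"hand":0.41},{"wx":0,"wy":0,"wz":-8.1,"x":0,"y":0,"z":0,"hand":0.41},{"wx":0,"wy":0,"wz":-8.1,"x":0,"y":0,"z":0,"hand":0.41},{"wx":0,"wy":0,"wz":-8.1,"x":0,"y":0,"z":0,"hand":0.41},{"wx":0,"wy":0,"wz":-8.1,"x":0,"y":0,"z":0,"hand":0.41},{"wx":0,"wy":0,"wz":-8.1,"x":0,"y":0,"z":0,"hand":0.41},{"wx":0,"wy":0,"wz":-8.1,"x":0,"y":0,"z":0,"hand":0.41},{"wx":0,"wy":0,"wz":-8.1,"x":0,"y":0,"z":0,"hand":0.41},{"wx":0,"wy":0,"wz":-8.1,"x":0,"y":0,"z":0,"hand":0.41},{"wx":0,"wy":0,"wz":-8.1,"x":0,"y":0,"z":0,"hand":0.41}]'
python3 -m crank '[{"wx":0,"wy":0,"wz":-8.3,"x":0,"y":0,"z":0,"hand":0.41},{"wx":0,"wy":0,"wz":0,"x":5,"y":20,"z":0,"hand":0.41},{"wx":0,"wy":0,"wz":0,"x":5,"y":35,"z":0,"hand":0.41},{"wx":0,"wy":0,"wz":0,"x":5,"y":40,"z":0,"hand":0.41},{"wx":0,"wy":0,"wz":0,"x":5,"y":40,"z":0,"hand":0.41},{"wx":0,"wy":0,"wz":0,"x":0,"y":40,"z":0,"hand":0.41},{"wx":0,"wy":0,"wz":0,"x":0,"y":30,"z":0,"hand":0.41},{"wx":0,"wy":0,"wz":0,"x":0,"y":14,"z":0,"hand":0.41},{"wx":0,"wy":0,"wz":0,"x":0,"y":0,"z":0,"hand":0.41},{"wx":0,"wy":0,"wz":0,"x":0,"y":0,"z":0,"hand":0.41}]'
python3 - <<'E'
from h import *
f=wcam(); save(f['image'],'wrist29'); 
go(.4455,.008,.0195,87.7)
save(cams.grab_frame('side')['image'],'side29')
E
```

```text
t: 52.8
tcp_pos: [0.4012, -0.2112, 0.1532]
orientation: [0.281, 3.128, -0.001]
wrist_force: [-0.3, -0.7, -0.7]
grip_width: 0.0525
t: 53.8
tcp_pos: [0.3898, 0.009, 0.1533]
orientation: [0.062, 3.141, -0.001]
wrist_force: [0.5, 0.1, -0.1]
grip_width: 0.0519
t 53.85 pos [0.3896 0.0087 0.1533] psi 87.7 q6 -1.81 w 0.0521 
 ROT [-0.  0. -0.] SHIFT [-56.   2. 134.]
```

View pics/wrist29.png

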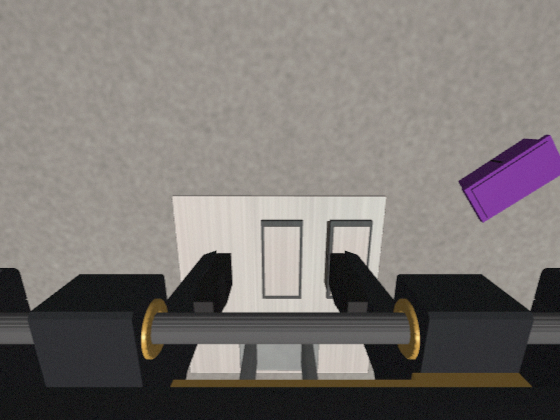

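View pics/side29.png

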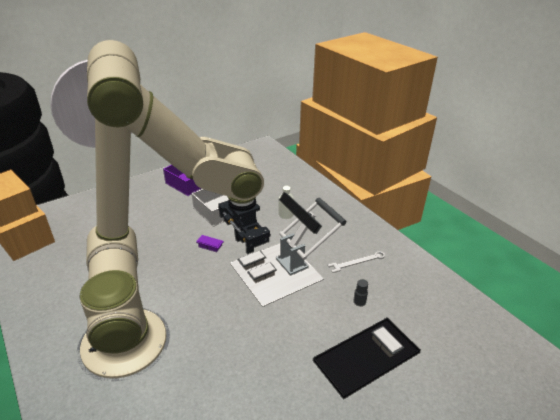

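```bash
python3 -m crank '[{"wx":0,"wy":0,"wz":0,"x":-14,"y":1,"z":10,"hand":0.41},{"wx":0,"wy":0,"wz":0,"x":-20,"y":0,"z":20,"hand":0.41},{"wx":0,"wy":0,"wz":0,"x":-16,"y":0,"z":30,"hand":0.41},{"wx":0,"wy":0,"wz":0,"x":-6,"y":0,"z":30,"hand":0.41},{"wx":0,"wy":0,"wz":0,"x":0,"y":0,"z":20,"hand":0.41},{"wx":0,"wy":0,"wz":0,"x":0,"y":0,"z":14,"hand":0.41},{"wx":0,"wy":0,"wz":0,"x":0,"y":0,"z":7,"hand":0.41},{"wx":0,"wy":0,"wz":0,"x":0,"y":0,"z":3,"hand":0.41},{"wx":0,"wy":0,"wz":0,"x":0,"y":0,"z":0,"hand":0.41},{"wx":0,"wy":0,"wz":0,"x":0,"y":0,"z":0,"hand":1}]'
python3 -m crank '[{"wx":0,"wy":0,"wz":0,"x":0,"y":0,"z":0,"hand":1},{"wx":0,"wy":0,"wz":0,"x":0,"y":0,"z":0,"hand":1},{"wx":0,"wy":0,"wz":0,"x":0,"y":0,"z":0,"hand":1},{"wx":0,"wy":0,"wz":0,"x":0,"y":0,"z":-8,"hand":1},{"wx":0,"wy":0,"wz":0,"x":0,"y":0,"z":-20,"hand":1},{"wx":0,"wy":0,"wz":0,"x":5,"y":0,"z":-30,"hand":1},{"wx":0,"wy":0,"wz":0,"x":15,"y":0,"z":-30,"hand":1},{"wx":0,"wy":0,"wz":0,"x":20,"y":-10,"z":-30,"hand":1},{"wx":0,"wy":0,"wz":0,"x":10,"y":-25,"z":-15,"hand":1},{"wx":0,"wy":0,"wz":0,"x":0,"y":-40,"z":0,"hand":1}]'
python3 - <<'E'
from h import *
f=wcam(); save(f['image'],'wrist30'); 
go(.39,-.2,.15,87.7)
E
```

```text
t: 54.9
tcp_pos: [0.4452, 0.0081, 0.0199]
orientation: [0.063, 3.14, -0.0]
wrist_force: [-0.3, 0.0, -0.9]
grip_width: 0.0461
t: 55.9
tcp_pos: [0.3909, -0.064, 0.1545]
orientation: [0.058, 3.138, -0.001]
wrist_force: [1.3, -1.1, -2.9]
grip_width: 0.0393
t 55.95 pos [ 0.392  -0.0698  0.1538] psi 87.7 q6 -2.0 w 0.0397 
 ROT [-0.2  0.2 -0. ] SHIFT [  -3. -130.    4.]
```

View pics/wrist30.png

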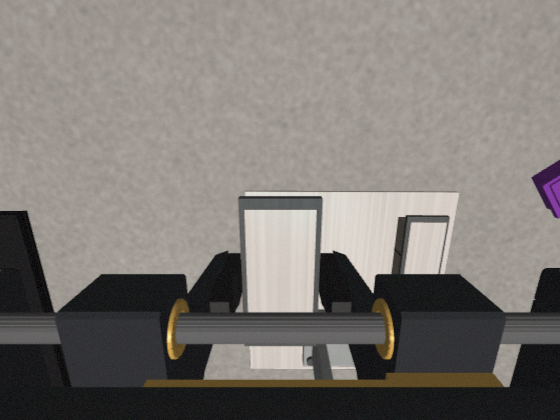

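```bash
python3 -m crank '[{"wx":0,"wy":0,"wz":0,"x":0,"y":-35,"z":0,"hand":1},{"wx":0,"wy":0,"wz":0,"x":0,"y":-35,"z":0,"hand":1},{"wx":0,"wy":0,"wz":0,"x":0,"y":-35,"z":0,"hand":1},{"wx":0,"wy":0,"wz":0,"x":0,"y":-20,"z":0,"hand":1},{"wx":0,"wy":0,"wz":8.1,"x":0,"y":0,"z":0,"hand":1},{"wx":0,"wy":0,"wz":8.1,"x":0,"y":0,"z":0,"hand":1},{"wx":0,"wy":0,"wz":8.1,"x":0,"y":0,"z":0,"hand":1},{"wx":0,"wy":0,"wz":8.1,"x":0,"y":0,"z":0,"hand":1},{"wx":0,"wy":0,"wz":8.1,"x":0,"y":0,"z":0,"hand":1},{"wx":0,"wy":0,"wz":8.1,"x":0,"y":0,"z":0,"hand":1}]'
python3 -m crank '[{"wx":0,"wy":0,"wz":8.1,"x":0,"y":0,"z":0,"hand":1},{"wx":0,"wy":0,"wz":8.1,"x":0,"y":0,"z":0,"hand":1},{"wx":0,"wy":0,"wz":8.1,"x":0,"y":0,"z":0,"hand":1},{"wx":0,"wy":0,"wz":8.1,"x":0,"y":0,"z":0,"hand":1},{"wx":0,"wy":0,"wz":8.3,"x":-10,"y":5,"z":0,"hand":1},{"wx":0,"wy":0,"wz":0,"x":-30,"y":20,"z":0,"hand":1},{"wx":0,"wy":0,"wz":0,"x":-35,"y":25,"z":0,"hand":1},{"wx":0,"wy":0,"wz":0,"x":-35,"y":25,"z":0,"hand":1},{"wx":0,"wy":0,"wz":0,"x":-25,"y":20,"z":0,"hand":1},{"wx":0,"wy":0,"wz":0,"x":-10,"y":10,"z":0,"hand":1}]'
python3 - <<'E'
from h import *
f=wcam(); save(f['image'],'wrist31'); 
go(.522,-.393,.06,-1.6)
E
```

```text
t: 56.95
tcp_pos: [0.3866, -0.1891, 0.1524]
orientation: [-1.357, -2.832, -0.001]
wrist_force: [-1.2, -0.2, -3.1]
grip_width: 0.0392
t: 57.95
tcp_pos: [0.4901, -0.3384, 0.1518]
orientation: [-2.253, -2.189, 0.0]
wrist_force: [0.5, 0.3, -3.2]
grip_width: 0.0394
t 58.0 pos [ 0.4907 -0.3389  0.1517] psi -1.6 q6 -0.77 w 0.0394 
 ROT [ 0.  0. -0.] SHIFT [-53.  33.  92.]
```

View pics/wrist31.png

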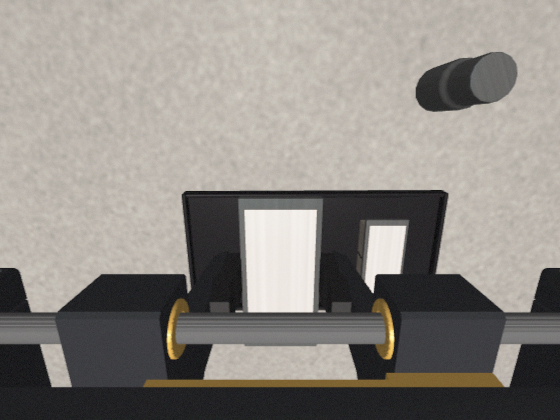

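```bash
python3 -m crank '[{"wx":0,"wy":0,"wz":0,"x":-15,"y":10,"z":0,"hand":1},{"wx":0,"wy":0,"wz":0,"x":-20,"y":12,"z":10,"hand":1},{"wx":0,"wy":0,"wz":0,"x":-17,"y":9,"z":20,"hand":1},{"wx":0,"wy":0,"wz":0,"x":0,"y":0,"z":25,"hand":1},{"wx":0,"wy":0,"wz":0,"x":0,"y":0,"z":25,"hand":1},{"wx":0,"wy":0,"wz":0,"x":0,"y":0,"z":18,"hand":1},{"wx":0,"wy":0,"wz":0,"x":0,"y":0,"z":0,"hand":1},{"wx":0,"wy":0,"wz":0,"x":0,"y":0,"z":0,"hand":1},{"wx":0,"wy":0,"wz":0,"x":0,"y":0,"z":0,"hand":1},{"wx":0,"wy":0,"wz":0,"x":0,"y":0,"z":0,"hand":1}]'
python3 - <<'E'
from h import *
f=wcam(); save(f['image'],'wrist32')
go(.521,-.393,.0195,-1.6)
E
```

```text
t: 59.0
tcp_pos: [0.5192, -0.3896, 0.0556]
orientation: [2.25, 2.19, -0.0]
wrist_force: [0.4, -0.6, -3.3]
grip_width: 0.0398
t 59.05 pos [ 0.5191 -0.3896  0.0554] psi -1.6 q6 -0.8 w 0.0398 
 ROT [0.1 0.1 0. ] SHIFT [-3.  2. 36.]
```

View pics/wrist32.png

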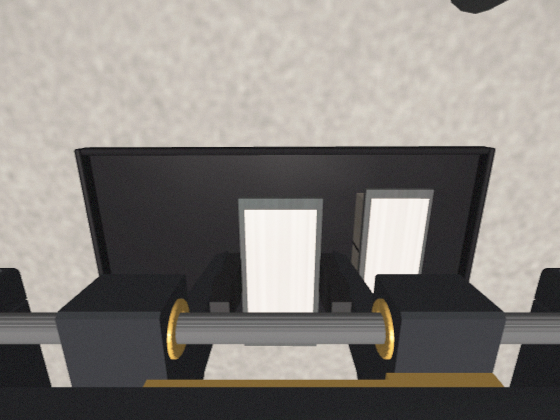

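```bash
python3 -m crank '[{"wx":0,"wy":0,"wz":0,"x":0,"y":0,"z":12,"hand":1},{"wx":0,"wy":0,"wz":0,"x":0,"y":0,"z":12,"hand":1},{"wx":0,"wy":0,"wz":0,"x":0,"y":0,"z":8,"hand":1},{"wx":0,"wy":0,"wz":0,"x":0,"y":0,"z":4,"hand":1},{"wx":0,"wy":0,"wz":0,"x":0,"y":0,"z":0,"hand":1},{"wx":0,"wy":0,"wz":0,"x":0,"y":0,"z":0,"hand":0.44},{"wx":0,"wy":0,"wz":0,"x":0,"y":0,"z":0,"hand":0.44},{"wx":0,"wy":0,"wz":0,"x":0,"y":0,"z":0,"hand":0.44},{"wx":0,"wy":0,"wz":0,"x":0,"y":0,"z":-5,"hand":0.44},{"wx":0,"wy":0,"wz":0,"x":0,"y":0,"z":-20,"hand":0.44}]'
python3 -m crank '[{"wx":0,"wy":0,"wz":0,"x":0,"y":0,"z":-30,"hand":0.44},{"wx":0,"wy":0,"wz":0,"x":0,"y":0,"z":-35,"hand":0.44},{"wx":0,"wy":0,"wz":0,"x":10,"y":-10,"z":-35,"hand":0.44},{"wx":0,"wy":0,"wz":0,"x":30,"y":-15,"z":-10,"hand":0.4},{"wx":0,"wy":0,"wz":0,"x":40,"y":-20,"z":0,"hand":0.4},{"wx":0,"wy":0,"wz":0,"x":40,"y":-25,"z":0,"hand":0.4},{"wx":0,"wy":0,"wz":0,"x":35,"y":-25,"z":0,"hand":0.4},{"wx":0,"wy":0,"wz":0,"x":20,"y":-20,"z":0,"hand":0.4},{"wx":0,"wy":0,"wz":0,"x":5,"y":-10,"z":0,"hand":0.4},{"wx":0,"wy":0,"wz":0,"x":0,"y":0,"z":0,"hand":0.4}]'
python3 -m crank '[{"wx":0,"wy":0,"wz":-8.1,"x":0,"y":0,"z":0,"hand":0.2},{"wx":0,"wy":0,"wz":-8.1,"x":0,"y":0,"z":0,"hand":0.2},{"wx":0,"wy":0,"wz":-8.1,"x":0,"y":0,"z":0,"hand":0.2},{"wx":0,"wy":0,"wz":-8.1,"x":0,"y":0,"z":0,"hand":0.2},{"wx":0,"wy":0,"wz":-8.1,"x":0,"y":0,"z":0,"hand":0.2},{"wx":0,"wy":0,"wz":-8.1,"x":0,"y":0,"z":0,"hand":0.2},{"wx":0,"wy":0,"wz":-8.1,"x":0,"y":0,"z":0,"hand":0.2},{"wx":0,"wy":0,"wz":-8.1,"x":0,"y":0,"z":0,"hand":0.2},{"wx":0,"wy":0,"wz":-8.1,"x":0,"y":0,"z":0,"hand":0.2},{"wx":0,"wy":0,"wz":-8.1,"x":0,"y":0,"z":0,"hand":0.2}]'
python3 - <<'E'
from h import *
ft=cams.grab_frame('top'); save(ft['image'],'top33'); save(cams.grab_frame('side')['image'],'side33')
go(.39,.074,.15,87.7)
E
```

```text
t: 60.05
tcp_pos: [0.5182, -0.3887, 0.0419]
orientation: [-2.249, -2.188, -0.0]
wrist_force: [-0.1, 1.1, 0.9]
grip_width: 0.0496
t: 61.05
tcp_pos: [0.3985, -0.206, 0.1539]
orientation: [2.251, 2.19, -0.0]
wrist_force: [0.8, -0.7, 0.4]
grip_width: 0.0527
t: 62.05
tcp_pos: [0.3999, -0.2076, 0.1533]
orientation: [0.282, 3.128, -0.001]
wrist_force: [-0.3, -0.1, -0.1]
grip_width: 0.0706
t 62.15 pos [ 0.3998 -0.2074  0.1533] psi 79.4 q6 -2.13 w 0.07 
 ROT [-0.   0.  -8.3] SHIFT [ 21. 281.   3.]
```

View pics/side33.png

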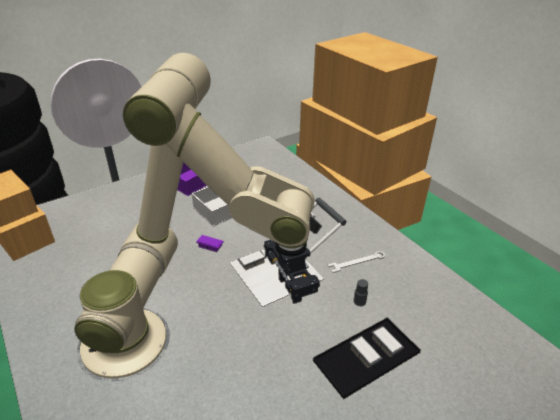

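View pics/top33.png

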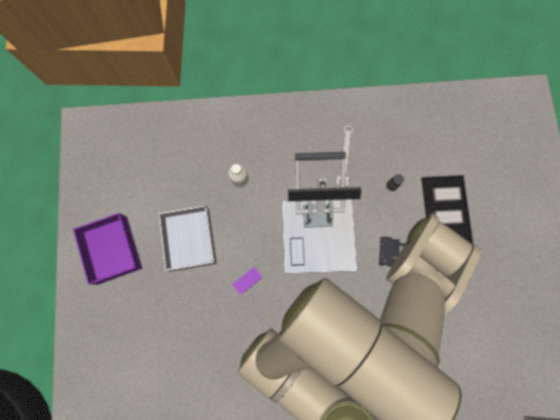

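```bash
python3 -m crank '[{"wx":0,"wy":0,"wz":-8.3,"x":0,"y":0,"z":0,"hand":0.2},{"wx":0,"wy":0,"wz":0,"x":5,"y":20,"z":0,"hand":0.2},{"wx":0,"wy":0,"wz":0,"x":5,"y":35,"z":0,"hand":0.2},{"wx":0,"wy":0,"wz":0,"x":5,"y":43,"z":0,"hand":0.2},{"wx":0,"wy":0,"wz":0,"x":5,"y":43,"z":0,"hand":0.2},{"wx":0,"wy":0,"wz":0,"x":0,"y":43,"z":0,"hand":0.2},{"wx":0,"wy":0,"wz":0,"x":0,"y":43,"z":0,"hand":0.2},{"wx":0,"wy":0,"wz":0,"x":0,"y":35,"z":0,"hand":0.2},{"wx":0,"wy":0,"wz":0,"x":0,"y":19,"z":0,"hand":0.2},{"wx":0,"wy":0,"wz":0,"x":0,"y":0,"z":0,"hand":0.2}]'
python3 - <<'E'
from h import *
f=wcam(); save(f['image'],'wrist34'); 
go(.449,.0745,.0195,87.7)
E
```

```text
t: 63.15
tcp_pos: [0.3908, 0.0769, 0.1534]
orientation: [0.063, 3.14, 0.0]
wrist_force: [-0.7, -0.5, 0.1]
grip_width: 0.0707
t 63.2 pos [0.3908 0.0758 0.1533] psi 87.7 q6 -1.64 w 0.0704 
 ROT [-0.  0. -0.] SHIFT [-58.   1. 134.]
```

View pics/wrist34.png

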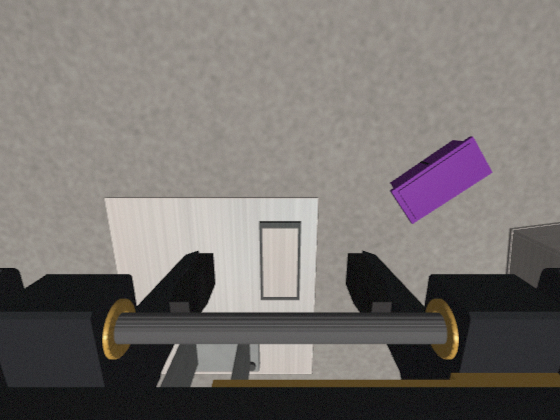

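```bash
python3 -m crank '[{"wx":0,"wy":0,"wz":0,"x":-14,"y":0,"z":10,"hand":0.3},{"wx":0,"wy":0,"wz":0,"x":-20,"y":0,"z":20,"hand":0.3},{"wx":0,"wy":0,"wz":0,"x":-17,"y":0,"z":30,"hand":0.3},{"wx":0,"wy":0,"wz":0,"x":-7,"y":0,"z":30,"hand":0.3},{"wx":0,"wy":0,"wz":0,"x":0,"y":0,"z":20,"hand":0.3},{"wx":0,"wy":0,"wz":0,"x":0,"y":0,"z":14,"hand":0.3},{"wx":0,"wy":0,"wz":0,"x":0,"y":0,"z":7,"hand":0.3},{"wx":0,"wy":0,"wz":0,"x":0,"y":0,"z":3,"hand":0.3},{"wx":0,"wy":0,"wz":0,"x":0,"y":0,"z":0,"hand":0.3},{"wx":0,"wy":0,"wz":0,"x":0,"y":0,"z":0,"hand":1}]'
python3 -m crank '[{"wx":0,"wy":0,"wz":0,"x":0,"y":0,"z":0,"hand":1},{"wx":0,"wy":0,"wz":0,"x":0,"y":0,"z":0,"hand":1},{"wx":0,"wy":0,"wz":0,"x":0,"y":0,"z":0,"hand":1},{"wx":0,"wy":0,"wz":0,"x":0,"y":0,"z":0,"hand":1},{"wx":0,"wy":0,"wz":0,"x":0,"y":0,"z":-8,"hand":1},{"wx":0,"wy":0,"wz":0,"x":0,"y":0,"z":-20,"hand":1},{"wx":0,"wy":0,"wz":0,"x":5,"y":0,"z":-30,"hand":1},{"wx":0,"wy":0,"wz":0,"x":15,"y":0,"z":-30,"hand":1},{"wx":0,"wy":0,"wz":0,"x":20,"y":-10,"z":-30,"hand":1},{"wx":0,"wy":0,"wz":0,"x":10,"y":-25,"z":-15,"hand":1}]'
python3 -m crank '[{"wx":0,"wy":0,"wz":0,"x":0,"y":-40,"z":0,"hand":1},{"wx":0,"wy":0,"wz":0,"x":0,"y":-40,"z":0,"hand":1},{"wx":0,"wy":0,"wz":0,"x":0,"y":-40,"z":0,"hand":1},{"wx":0,"wy":0,"wz":0,"x":0,"y":-40,"z":0,"hand":1},{"wx":0,"wy":0,"wz":0,"x":0,"y":-40,"z":0,"hand":1},{"wx":0,"wy":0,"wz":0,"x":0,"y":-30,"z":0,"hand":1},{"wx":0,"wy":0,"wz":0,"x":0,"y":-10,"z":0,"hand":1},{"wx":0,"wy":0,"wz":8.1,"x":0,"y":0,"z":0,"hand":1},{"wx":0,"wy":0,"wz":8.1,"x":0,"y":0,"z":0,"hand":1},{"wx":0,"wy":0,"wz":8.1,"x":0,"y":0,"z":0,"hand":1}]'
python3 - <<'E'
from h import *
f=wcam(); save(f['image'],'wrist35'); 
go(.45,-.33,.15,-1.6)
E
```

```text
t: 64.2
tcp_pos: [0.4484, 0.073, 0.0199]
orientation: [0.063, 3.14, -0.0]
wrist_force: [-0.0, 0.3, -0.6]
grip_width: 0.0558
t: 65.2
tcp_pos: [0.3954, 0.041, 0.1544]
orientation: [0.058, 3.139, -0.0]
wrist_force: [-0.1, -0.3, -2.8]
grip_width: 0.0396
t: 66.2
tcp_pos: [0.3868, -0.1985, 0.1524]
orientation: [-0.73, -3.055, -0.001]
wrist_force: [0.4, -0.2, -1.8]
grip_width: 0.0393
t 66.25 pos [ 0.3869 -0.1985  0.1524] psi 62.7 q6 -1.84 w 0.0394 
 ROT [-0.  -0.1 64.3] SHIFT [-130.   67.    2.]
```

View pics/wrist35.png

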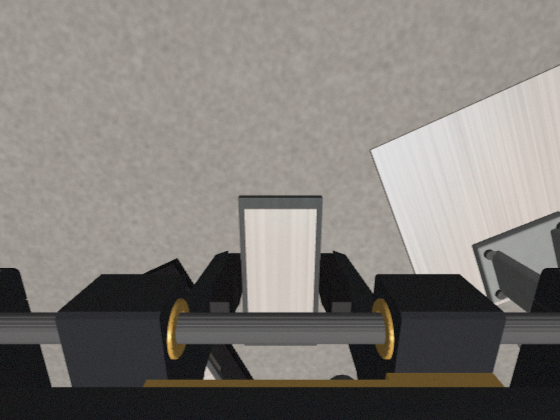

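```bash
python3 -m crank '[{"wx":0,"wy":0,"wz":8.1,"x":0,"y":0,"z":0,"hand":1},{"wx":0,"wy":0,"wz":8.1,"x":0,"y":0,"z":0,"hand":1},{"wx":0,"wy":0,"wz":8.1,"x":0,"y":0,"z":0,"hand":1},{"wx":0,"wy":0,"wz":8.1,"x":0,"y":0,"z":0,"hand":1},{"wx":0,"wy":0,"wz":8.1,"x":0,"y":0,"z":0,"hand":1},{"wx":0,"wy":0,"wz":8.1,"x":0,"y":0,"z":0,"hand":1},{"wx":0,"wy":0,"wz":8.1,"x":0,"y":0,"z":0,"hand":1},{"wx":0,"wy":0,"wz":7.6,"x":0,"y":0,"z":0,"hand":1},{"wx":0,"wy":0,"wz":0,"x":-20,"y":10,"z":0,"hand":1},{"wx":0,"wy":0,"wz":0,"x":-30,"y":15,"z":0,"hand":1}]'
python3 -m crank '[{"wx":0,"wy":0,"wz":0,"x":-35,"y":15,"z":0,"hand":1},{"wx":0,"wy":0,"wz":0,"x":-30,"y":15,"z":0,"hand":1},{"wx":0,"wy":0,"wz":0,"x":-15,"y":12,"z":0,"hand":1},{"wx":0,"wy":0,"wz":0,"x":0,"y":0,"z":0,"hand":1},{"wx":0,"wy":0,"wz":0,"x":0,"y":0,"z":0,"hand":1},{"wx":0,"wy":0,"wz":0,"x":0,"y":0,"z":0,"hand":1},{"wx":0,"wy":0,"wz":0,"x":0,"y":0,"z":0,"hand":1},{"wx":0,"wy":0,"wz":0,"x":0,"y":0,"z":0,"hand":1},{"wx":0,"wy":0,"wz":0,"x":0,"y":0,"z":0,"hand":1},{"wx":0,"wy":0,"wz":0,"x":0,"y":0,"z":0,"hand":1}]'
python3 - <<'E'
from h import *
f=wcam(); save(f['image'],'wrist36'); 
go(.45,-.39,.055,-1.6)
E
```

```text
t: 67.25
tcp_pos: [0.4112, -0.2485, 0.1526]
orientation: [-2.232, -2.209, -0.0]
wrist_force: [0.1, -1.1, -2.5]
grip_width: 0.0397
t: 68.25
tcp_pos: [0.452, -0.3304, 0.1524]
orientation: [-2.238, -2.205, -0.0]
wrist_force: [-0.6, -0.2, -1.1]
grip_width: 0.0395
t 68.3 pos [ 0.4521 -0.3304  0.1524] psi -0.9 q6 -0.83 w 0.0395 
 ROT [0.  0.  0.7] SHIFT [-60.  -0.  97.]
```

View pics/wrist36.png

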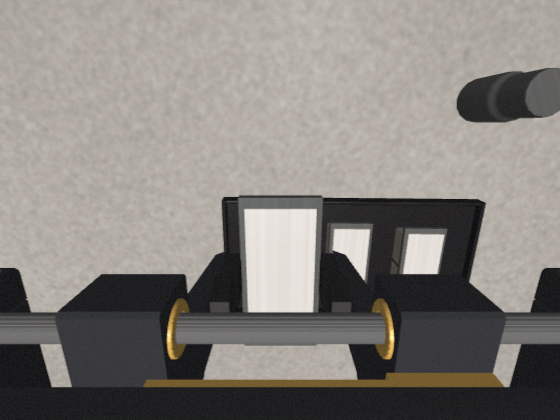

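```bash
python3 -m crank '[{"wx":0,"wy":0,"wz":0.7,"x":-15,"y":0,"z":0,"hand":1},{"wx":0,"wy":0,"wz":0,"x":-25,"y":-1,"z":10,"hand":1},{"wx":0,"wy":0,"wz":0,"x":-20,"y":0,"z":20,"hand":1},{"wx":0,"wy":0,"wz":0,"x":0,"y":0,"z":25,"hand":1},{"wx":0,"wy":0,"wz":0,"x":0,"y":0,"z":25,"hand":1},{"wx":0,"wy":0,"wz":0,"x":0,"y":0,"z":17,"hand":1},{"wx":0,"wy":0,"wz":0,"x":0,"y":0,"z":0,"hand":1},{"wx":0,"wy":0,"wz":0,"x":0,"y":0,"z":0,"hand":1},{"wx":0,"wy":0,"wz":0,"x":0,"y":0,"z":0,"hand":1},{"wx":0,"wy":0,"wz":0,"x":0,"y":0,"z":0,"hand":1}]'
python3 - <<'E'
from h import *
f=wcam(); save(f['image'],'wrist37'); 
go(.45,-.39,.0195,-1.6)
E
```

```text
t: 69.3
tcp_pos: [0.4499, -0.391, 0.0564]
orientation: [2.25, 2.189, -0.0]
wrist_force: [0.4, -0.1, -1.8]
grip_width: 0.0397
t 69.35 pos [ 0.4499 -0.3909  0.0562] psi -1.6 q6 -0.89 w 0.0395 
 ROT [0.1 0.1 0. ] SHIFT [ 1.  0. 37.]
```

View pics/wrist37.png

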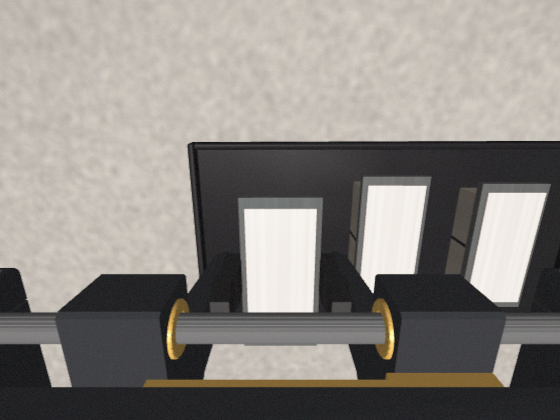

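```bash
python3 -m crank '[{"wx":0,"wy":0,"wz":0,"x":0,"y":0,"z":12,"hand":1},{"wx":0,"wy":0,"wz":0,"x":0,"y":0,"z":12,"hand":1},{"wx":0,"wy":0,"wz":0,"x":0,"y":0,"z":9,"hand":1},{"wx":0,"wy":0,"wz":0,"x":0,"y":0,"z":4,"hand":1},{"wx":0,"wy":0,"wz":0,"x":0,"y":0,"z":0,"hand":1},{"wx":0,"wy":0,"wz":0,"x":0,"y":0,"z":0,"hand":0.45},{"wx":0,"wy":0,"wz":0,"x":0,"y":0,"z":0,"hand":0.45},{"wx":0,"wy":0,"wz":0,"x":0,"y":0,"z":0,"hand":0.45},{"wx":0,"wy":0,"wz":0,"x":0,"y":0,"z":-5,"hand":0.45},{"wx":0,"wy":0,"wz":0,"x":0,"y":0,"z":-20,"hand":0.45}]'
python3 -m crank '[{"wx":0,"wy":0,"wz":0,"x":0,"y":0,"z":-30,"hand":0.45},{"wx":0,"wy":0,"wz":0,"x":0,"y":0,"z":-35,"hand":0.45},{"wx":0,"wy":0,"wz":0,"x":10,"y":-10,"z":-35,"hand":0.45},{"wx":0,"wy":0,"wz":0,"x":30,"y":-10,"z":-10,"hand":0.45},{"wx":0,"wy":0,"wz":0,"x":40,"y":-10,"z":0,"hand":0.45},{"wx":0,"wy":0,"wz":0,"x":40,"y":-10,"z":0,"hand":0.45},{"wx":0,"wy":0,"wz":0,"x":35,"y":-10,"z":0,"hand":0.45},{"wx":0,"wy":0,"wz":0,"x":20,"y":-5,"z":0,"hand":0.45},{"wx":0,"wy":0,"wz":0,"x":0,"y":0,"z":0,"hand":0.45},{"wx":0,"wy":0,"wz":0,"x":0,"y":0,"z":0,"hand":0.45}]'
python3 - <<'E'
from h import *
f=wcam(); save(f['image'],'wrist38'); save(cams.grab_frame('side')['image'],'side38'); save(cams.grab_frame('top')['image'],'top38')
E
```

```text
t: 70.35
tcp_pos: [0.449, -0.3898, 0.0421]
orientation: [-2.249, -2.188, -0.001]
wrist_force: [0.7, 0.3, -0.2]
grip_width: 0.0484
t: 71.35
tcp_pos: [0.3999, -0.2145, 0.1538]
orientation: [2.25, 2.19, -0.0]
wrist_force: [1.2, 0.1, -0.4]
grip_width: 0.0486
```

View pics/side38.png

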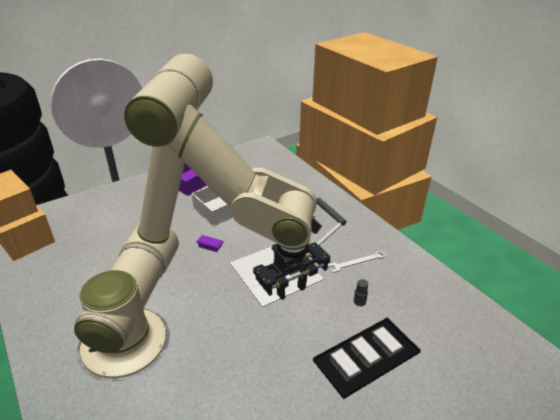

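View pics/top38.png

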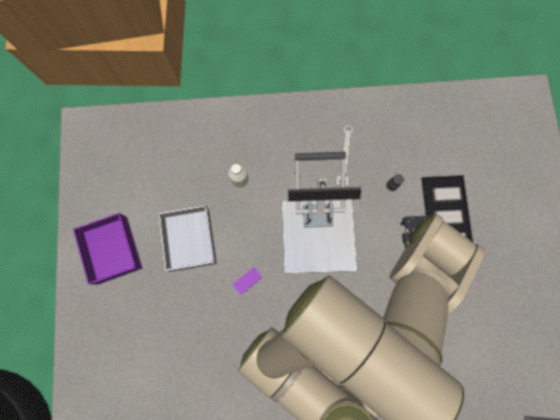

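```bash
python3 -m crank '[{"wx":0,"wy":0,"wz":0,"x":20,"y":-10,"z":-10,"hand":0.45},{"wx":0,"wy":0,"wz":0,"x":30,"y":-10,"z":-10,"hand":0.45},{"wx":0,"wy":0,"wz":0,"x":40,"y":0,"z":-20,"hand":0.45},{"wx":0,"wy":0,"wz":0,"x":40,"y":0,"z":-20,"hand":0.45},{"wx":0,"wy":0,"wz":0,"x":40,"y":0,"z":-10,"hand":0.45},{"wx":0,"wy":0,"wz":0,"x":30,"y":0,"z":0,"hand":0.45},{"wx":0,"wy":0,"wz":0,"x":10,"y":0,"z":0,"hand":0.45},{"wx":0,"wy":0,"wz":0,"x":0,"y":0,"z":0,"hand":0.45},{"wx":0,"wy":0,"wz":0,"x":0,"y":0,"z":0,"hand":0.45},{"wx":0,"wy":0,"wz":0,"x":0,"y":0,"z":0,"hand":0.45}]'
python3 - <<'E'
from h import *
ft=cams.grab_frame('top');fs=cams.grab_frame('side')
a=cv2.resize(ft['image'][165:275,405:495],(360,440),interpolation=cv2.INTER_CUBIC);b=cv2.resize(ft['image'][360:420,480:560],(430,322),interpolation=cv2.INTER_CUBIC)
c=np.zeros((440,790,3),np.uint8);c[:,:360]=a;c[:322,360:]=b;save(c,'fin1')
save(cv2.resize(fs['image'][180:400,220:430],None,fx=2.7,fy=2.7,interpolation=cv2.INTER_CUBIC),'fin2')
for z,cs in ((.028,[(447,194),(449,216),(451,239)]),):
    for q in cs:
        c1,bx,A=bright(ft,q,14,170); W=ray(ft,c1,z)[0]; d=W[:2]-[.522,-.392]; print(W.round(3),'tray',d.round(3),A)
for n,p in (('spray_center','top'),('lever_center','side'),('socket_center','side'),('handle_grip','side')): print(n,[(np.round(d['position']).tolist(),round(d['p'],2)) for d in spotter.mark_of(p,n)][:2])
E
```

```text
t: 72.5
tcp_pos: [0.3855, -0.0048, 0.223]
orientation: [-2.253, -2.189, 0.001]
wrist_force: [0.2, 0.1, 0.2]
grip_width: 0.0484
[ 0.592 -0.396  0.028] tray [ 0.07  -0.004] 214.1875
[ 0.521 -0.39   0.028] tray [-0.001  0.002] 223.875
[ 0.452 -0.39   0.028] tray [-0.07   0.002] 233.1875
spray_center [([236.0, 172.0], 0.73)]
lever_center [([355.0, 261.0], 0.8)]
socket_center [([360.0, 289.0], 0.58)]
handle_grip [([328.0, 216.0], 0.67)]
```

View pics/fin1.png

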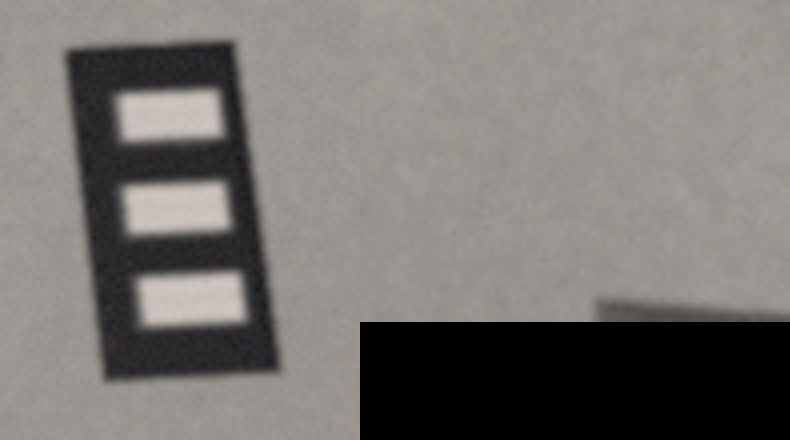

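View pics/fin2.png

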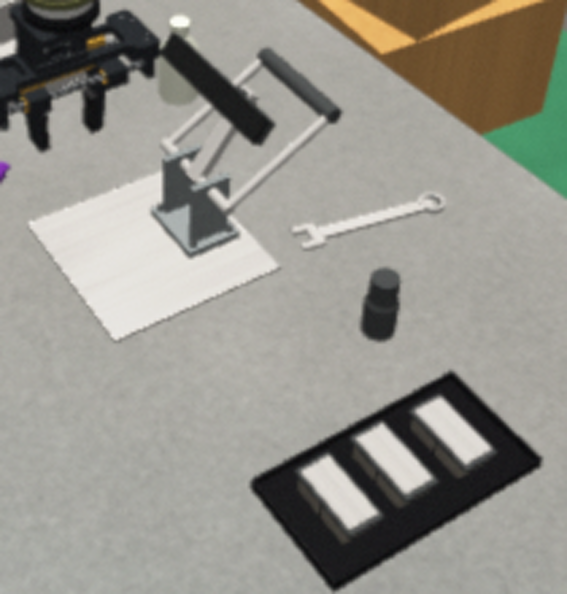

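```bash
python3 - <<'E'
from h import *
fs=cams.grab_frame('side')['image'].astype(int); a=cv2.cvtColor(cv2.imread('pics/side0.png'),cv2.COLOR_BGR2RGB).astype(int)
for n,(x0,y0,x1,y1) in dict(handle=(280,190,350,270),socket=(350,275,372,308),spanner=(325,245,390,275),bin=(190,175,255,225),purple=(195,232,225,252)).items():
    d=np.abs(fs-a).max(2)[y0:y1,x0:x1]; print(n,(d>40).sum(),d.size)
ft=cams.grab_frame('top')['image'].astype(int); b=cv2.cvtColor(cv2.imread('pics/top0.png'),cv2.COLOR_BGR2RGB).astype(int)
d=np.abs(ft-b).max(2); print('bin top',(d[200:275,155:218]>40).sum(),'handle top',(d[120:205,285:365]>40).sum(),'bottle',(d[158:190,225:250]>40).sum())
E
```

```text
handle 0 5600
socket 0 726
spanner 0 1950
bin 1666 3250
purple 0 600
bin top 0 handle top 0 bottle 0
```

```bash
python3 - <<'E'
from h import *
print(ctrl.finish_job(), ctrl.sense()['t'])
E
```

```text
the job is handed in; nothing more can be done
the job is handed in; nothing more can be done
```

The job is handed in, at about 73 s of the 210 s allowed. The system gave no verdict.

**What I did:** I found three pads and all were thick, so nothing went in the scrap bin. I laid all three on the jig bed and swung the clamp over centre to its stop. I left it shut for about 4 s with the bar lying across all three. I then swung it fully open and moved the pads to the tray.

**Final checks:**
- **Pads:** they lie flat, shim up and side by side at tray x of about -70, 0 and +70 mm, with y within 4 mm of centre.
- **Clamp and bystanders:** the handle, socket, bottle, spanner and purple pad look the same in the pictures as at the start. The arm is clear of everything.

**What disagreed or could not be checked:**
- **Pad height:** the two fixed cameras measured the pad tops at about 20 mm instead of 24 mm, the same for all three. I took this as a calibration error. Each pad was gripped with the fingertips 13 to 14 mm above the bench, where an 11 mm pad could not have been held.
- **Worn pads:** none was visible in any camera view. I could not see behind the robot base or outside the pictures.
- **Bar force:** I judged the bar's contact on each pad from the pictures; I did not measure it.

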